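Bring up the clamp spools for gluing

ROBOT

A 6-joint arm with a two-finger parallel gripper is mounted at the origin on the work surface. World frame = base frame: x ahead of the robot, y to its left, z up, the work surface at z = 0. Lengths are in m, angles in rad, forces in N, time in s.
With the tool pointing down it reaches from about 0.35 to 0.85 m from the base axis. Payload 8.1 kg.
Tool frame: the origin (TCP) lies at the very end of the fingers, on their centre line; the grasp point (between the pads) lies 19 mm behind it; z points along the fingers, y is the direction in which the jaws open and shut (so a half turn about z gives the same grasp; the last joint's range is limited). The gripper opens to 93 mm and grips with 3 to 60 N. Pads are 15 mm wide; open, the fingers measure 128 mm over their backs; the gripper's body (75 mm by 188 mm) begins 65 mm behind the grasp point.
Start: joints at [1.148, 0.13, 1.488, -0, 1.523, -0.085], TCP at [0.199, 0.566, 0.219] pointing down, gripper open.
Joint ranges: [-2.96, 2.96], [-0.89, 2.26], [0.02, 2.5], [-1.34, 4.48], [0, 2.73], [-2.66, 2.66]. Speed limits (rad/s): [2.39, 2.39, 2.79, 3.14, 3.14, 3.14].

INTERFACE

Orientations are given as a rotation vector (axis times angle).
In Python, from plant import read_state, read_camera, close_job gives the robot as it stands.
- The arm moves only by the tool jog_arm, never from a script. Its argument "motion" is one flat list of numbers, 7 for each row, row after row: the opening, from 0 (shut) to 1 (fully open), then the shift along the tool's x, y, z scaled (see below), then the turn, a rotation vector about the tool's x, y, z scaled (see below). A call has 1 to 8 rows; each row is the pose to reach, as a shift and turn from the pose measured when the call began, along the tool's axes at that moment; what a row does not reach only later rows make up. The controller multiplies each number of a shift by 0.5 m and each number of a turn by 90 degrees. A row lasts 1/10 s, in which the tool goes at most 50 mm and 8.59 degrees, less where a joint would pass 70% of its speed; a pose out of reach is approached as far as the arm can. A call with a number of a shift or a turn outside -1 to 1 is refused whole. A call with a gripper value outside its range is refused whole. The fingers move at their own pace and stop on an object; "grip_force" is the grip in N (left out, the last holds). Time passes only in rows, so rows that repeat a pose let the fingers close. It gives the time, the measured TCP pose, the force and the opening at its end, in the units of the state.
- read_state(): the state, without advancing time (a new reading comes with each control period).
- read_camera(name): name is "side" or "top" or "wrist"; returns a dict with "frame" (480x640x3 uint8, red, green, blue), "vertical_fov" (degrees; the focal length in pixels is half the picture's height over the tangent of half this angle, whatever the lens; pixels are square), "cx", "cy" (the principal point, pixels), "world_from_camera" (4x4, takes a point from camera to world coordinates); the wrist camera has in their place "hand_eye" (4x4, takes a point from camera to tool coordinates, whose origin is the TCP and whose axes are the flange's). Camera axes: x right, y down, z forward; pixel columns grow to the right and rows downward; lengths in m; the calibration is good to about 2 mm. A picture is of the moment at which its call begins: read the wrist's pose just before it. There is no depth.
- close_job(): hands the job in, once; it reports no verdict.
The state is a dict: "t": time; "q": joint angles; "dq": joint speeds; "joint_torque": joint torques, N m; "tool_pos": TCP position; "orientation": TCP orientation; "force": force on the tool from outside, world axes, zero at the start; "wrist_torque": the same for the moment, N m; "opening": finger opening in m.
Only numpy, scipy, OpenCV 4.12 (cv2) and the standard library are available. Lean on these libraries where they do the work, as an engineer would, in place of code of your own. Each camera call takes 0.05 s, during which the arm holds its last target.

TASK

The luthier is about to close a glued violin body and needs clamp spools within reach: pick up the steel cup, pour all six wooden spools from it into the plywood carrying tote, and stand the empty cup back upright on the bench beside the tote. Then take the tote by the middle of its handle, lift it straight up so that its underside is about 12 cm above the bench, and finish while still holding it there by the handle, steady and level with the six spools in it, for the luthier to pick from. Do not tip the tote, and leave everything else on the bench where it is.

Things in the scene. Friction and masses are not known exactly. Their poses are not given: they have to be found in the camera images.
- cup_mid (a point): Brushed-steel cup without handle, open at the top, 94 mm high, thin wall (2.5 mm): outside 56 mm across at the foot, 62 mm half-way up and 68 mm at the rim; 140 g. This point is on its axis half-way up (47 mm above its foot); z points out of the mouth. It stands somewhere on the bench to one side, left or right, the tote on the other side. The six spools lie in it in two layers of three, filling its lower 40 mm.
- tote: Carrying tote of pale plywood with a cork-lined floor: an open tray 240 mm long (its x) by 200 mm wide (its y), walls 9 mm thick and 60 mm high, floor 9 mm thick, with an upright in the middle of each short end (60 mm wide, 155 mm high) that carries the handle. About 0.5 kg, balanced under the middle of the handle. Origin: centre of its underside; z up. It stands loose on the bench.
- tote_handle: The tote's beech handle, a straight level bar fixed to the tote, running along the tote's x over the middle of the tray: 222 mm free length between the uprights, 20 mm wide (along the tote's y), 30 mm tall, flat sides, rounded top and bottom. Origin: its middle, 125 mm above the tote's underside; x along the bar, z up.
- spool0_mid (a point): Turned beech clamp spool 1 of 6: a small barrel, 22 mm across and 18 mm high, 12 g, smooth, a dark bore in one face and cork on the other. This point is its centre; z along its bore. It begins in the steel cup.
- spool1_mid (a point): Turned beech clamp spool 2 of 6: a small barrel, 22 mm across and 18 mm high, 12 g, smooth, a dark bore in one face and cork on the other. This point is its centre; z along its bore. It begins in the steel cup.
- spool2_mid (a point): Turned beech clamp spool 3 of 6: a small barrel, 22 mm across and 18 mm high, 12 g, smooth, a dark bore in one face and cork on the other. This point is its centre; z along its bore. It begins in the steel cup.
- spool3_mid (a point): Turned beech clamp spool 4 of 6: a small barrel, 22 mm across and 18 mm high, 12 g, smooth, a dark bore in one face and cork on the other. This point is its centre; z along its bore. It begins in the steel cup.
- spool4_mid (a point): Turned beech clamp spool 5 of 6: a small barrel, 22 mm across and 18 mm high, 12 g, smooth, a dark bore in one face and cork on the other. This point is its centre; z along its bore. It begins in the steel cup.
- spool5_mid (a point): Turned beech clamp spool 6 of 6: a small barrel, 22 mm across and 18 mm high, 12 g, smooth, a dark bore in one face and cork on the other. This point is its centre; z along its bore. It begins in the steel cup.
- bowl: White ceramic bowl, empty, 124 mm across, 68 mm high, at the back of the bench. Not part of the job. Origin: centre of its underside.
- jar: Glass jar with three brushes, 72 mm across, 100 mm high (brushes to 195 mm), at the back of the bench. Not part of the job. Origin: centre of its underside.
- clamp: An assembled spool clamp lying on the bench: steel rod 125 mm long (along its x) with two beech spools 22 mm across and a brass wing nut. Not part of the job. Origin: under the middle of the rod.
- neck: Unvarnished maple violin neck with its scroll lying on the bench, 260 mm long (along its x), 36 mm wide, up to 46 mm high, out at one side. Not part of the job. Origin: under the middle of the neck's shaft.
- plane: Steel and brass block plane, 155 mm long (along its x), 44 mm wide, about 50 mm high, out at one side. Not part of the job. Origin: centre of its sole.
There are look-alikes about, which are no part of the job. There is more than one size of the jar; the job needs the largest.

How it is judged:
On the way, in this order (a step that is already met when the one before it is completed fails the run):
1. the cup is carried to the tote and tipped over it (angle between cup_mid's own z axis and vertical above 0.8 rad and horizontal distance between cup_mid and tote below 0.22 m and height (world z) of cup_mid above 0.07 m and contact force between the fingers and cup above 0.5 N), for 0.1 s.
2. all six spools lie in the tote, which still stands on the bench (x of spool0_mid in the frame of tote between -0.112 and 0.112 m and y of spool0_mid in the frame of tote between -0.092 and 0.092 m and z of spool0_mid in the frame of tote between 0.009 and 0.06 m and x of spool1_mid in the frame of tote between -0.112 and 0.112 m and y of spool1_mid in the frame of tote between -0.092 and 0.092 m and z of spool1_mid in the frame of tote between 0.009 and 0.06 m and x of spool2_mid in the frame of tote between -0.112 and 0.112 m and y of spool2_mid in the frame of tote between -0.092 and 0.092 m and z of spool2_mid in the frame of tote between 0.009 and 0.06 m and x of spool3_mid in the frame of tote between -0.112 and 0.112 m and y of spool3_mid in the frame of tote between -0.092 and 0.092 m and z of spool3_mid in the frame of tote between 0.009 and 0.06 m and x of spool4_mid in the frame of tote between -0.112 and 0.112 m and y of spool4_mid in the frame of tote between -0.092 and 0.092 m and z of spool4_mid in the frame of tote between 0.009 and 0.06 m and x of spool5_mid in the frame of tote between -0.112 and 0.112 m and y of spool5_mid in the frame of tote between -0.092 and 0.092 m and z of spool5_mid in the frame of tote between 0.009 and 0.06 m and height (world z) of tote below 0.01 m and angle between tote's own z axis and vertical below 0.1 rad), for 0.2 s.
3. the cup stands upright on the bench again, let go (angle between cup_mid's own z axis and vertical below 0.1 rad and height (world z) of cup_mid between 0.042 and 0.052 m and contact force between the fingers and cup below 0.1 N and contact force between cup and tote below 0.1 N and height (world z) of tote below 0.01 m), for 0.2 s.
At the end, for the whole second after the job is handed in: The tote is held by its handle within 60 mm of the middle, underside 80 to 180 mm above the bench, within 220 mm of where it stood, carried by nothing else, level to 0.12 rad, still (30 mm/s, 0.25 rad/s), six spools inside; the cup stands upright (0.1 rad) on the bench, let go (x of spool0_mid in the frame of tote between -0.112 and 0.112 m and y of spool0_mid in the frame of tote between -0.092 and 0.092 m and z of spool0_mid in the frame of tote between 0.009 and 0.06 m and x of spool1_mid in the frame of tote between -0.112 and 0.112 m and y of spool1_mid in the frame of tote between -0.092 and 0.092 m and z of spool1_mid in the frame of tote between 0.009 and 0.06 m and x of spool2_mid in the frame of tote between -0.112 and 0.112 m and y of spool2_mid in the frame of tote between -0.092 and 0.092 m and z of spool2_mid in the frame of tote between 0.009 and 0.06 m and x of spool3_mid in the frame of tote between -0.112 and 0.112 m and y of spool3_mid in the frame of tote between -0.092 and 0.092 m and z of spool3_mid in the frame of tote between 0.009 and 0.06 m and x of spool4_mid in the frame of tote between -0.112 and 0.112 m and y of spool4_mid in the frame of tote between -0.092 and 0.092 m and z of spool4_mid in the frame of tote between 0.009 and 0.06 m and x of spool5_mid in the frame of tote between -0.112 and 0.112 m and y of spool5_mid in the frame of tote between -0.092 and 0.092 m and z of spool5_mid in the frame of tote between 0.009 and 0.06 m and angle between cup_mid's own z axis and vertical below 0.1 rad and height (world z) of cup_mid between 0.042 and 0.052 m and contact force between the fingers and cup below 0.1 N and contact force between cup and tote below 0.1 N and height (world z) of tote between 0.08 and 0.18 m and angle between tote's own z axis and vertical below 0.12 rad and distance of tote from where it was at the start of the episode below 0.22 m and linear speed of tote below 0.03 m/s and angular speed of tote below 0.25 rad/s and contact force between the fingers and tote_handle above 2 N and distance between the grasp point and tote_handle below 0.06 m and contact force between tote and jar below 0.1 N); the arm keeps its last pose, push and grip.
It fails at once if the tote is tipped by more than 0.35 rad (angle between tote's own z axis and vertical above 0.35 rad).
It fails at once if another thing on the bench is moved by more than 30 mm (distance of any of bowl, clamp, neck, plane, jar from where it was at the start of the episode above 0.03 m).
It also fails if it takes over 72 s, if anything falls off the work surface, if the arm or the gripper's body presses on something with over 40 N, if the wrist force passes 120 N, or if a joint passes its speed limit or range.

## Working session

There is one attempt and no reset: what is moved stays moved. The work goes in short steps, Python scripts to look and compute and a tool call to move; the robot and the scene stay as the last step left them, time stands still between calls to the robot, and variables do not carry over. Pictures are saved under pics/ and viewed, and the job is handed in when it is done.

Besides the shell and the picture viewer there is one more tool, called after "Request:" as name(argument=value, ...) on one line, values as JSON. jog_arm: Moves the arm, as the interface text tells. Its arguments: {"type":"object","properties":{"motion":{"type":"array","items":{"type":"number"}},"grip_force":{"type":"number"}},"required":["motion"]}

```bash
ls; mkdir -p pics
python3 - <<'E'
from plant import *
import cv2,numpy as np,pickle
s=read_state();print(s)
for n in ["side","top","wrist"]:
    c=read_camera(n);cv2.imwrite(f"pics/{n}0.png",c["frame"][:,:,::-1]);pickle.dump(c,open(f"{n}0.pkl","wb"))
    print(n,{k:v for k,v in c.items() if k!="frame"})
E
```

```text
pics
{'t': 0.0, 'q': array([ 1.14760267e+00,  1.31150334e-01,  1.48928690e+00, -1.67072912e-05,
        1.52300272e+00, -8.53848608e-02]), 'dq': array([ 9.38763309e-04, -3.47876668e-04, -5.18937252e-05,  2.18632269e-03,
        9.37701416e-04, -8.93377961e-04]), 'joint_torque': array([ 4.83444055e-04, -5.59864604e+01, -4.91747224e+01,  7.68362009e-02,
        3.60446039e-02, -2.09167119e-04]), 'tool_pos': array([0.19859098, 0.56557057, 0.21758974]), 'orientation': array([-5.28032510e-01, -3.09644312e+00,  2.81460720e-03]), 'force': array([ 0.11280205, -0.32024032, -0.04816875]), 'wrist_torque': array([-0.0363209 , -0.00730882,  0.01597708]), 'opening': 0.09295947886163829}
side {'vertical_fov': 55.03345050245064, 'cx': 322.73858169716266, 'cy': 242.1794221371565, 'world_from_camera': array([[ 0.97565461, -0.11829599,  0.18467309,  0.35718626],
       [-0.21855819, -0.59424281,  0.77402054, -1.09903032],
       [ 0.01817713, -0.79553852, -0.60563029,  0.94568758],
       [ 0.        ,  0.        ,  0.        ,  1.        ]])}
top {'vertical_fov': 43.792087378465716, 'cx': 320.79673287314193, 'cy': 238.68153130754592, 'world_from_camera': array([[-0.02850775, -0.98473579,  0.17170534,  0.38883805],
       [-0.99953955,  0.02986825,  0.0053447 ,  0.01645676],
       [-0.01039165, -0.17147391, -0.98513385,  1.53271953],
       [ 0.        ,  0.        ,  0.        ,  1.        ]])}
wrist {'vertical_fov': 66.9589281082046, 'cx': 316.6444098743521, 'cy': 233.46225186900926, 'hand_eye': array([[-3.62963813e-04, -9.64795873e-01, -2.62999602e-01,
         7.26649786e-02],
       [ 9.99999144e-01, -6.80849443e-04,  1.11755770e-03,
         1.50168062e-03],
       [-1.25727819e-03, -2.62998972e-01,  9.64795294e-01,
        -1.66793459e-01],
       [ 0.00000000e+00,  0.00000000e+00,  0.00000000e+00,
         1.00000000e+00]])}
```

View pics/top0.png

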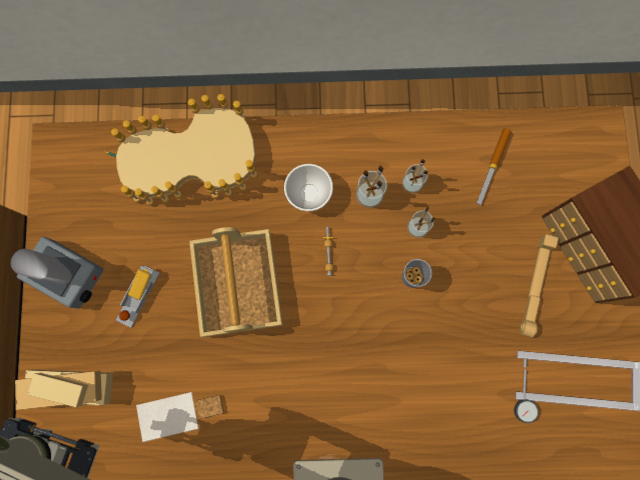

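View pics/side0.png

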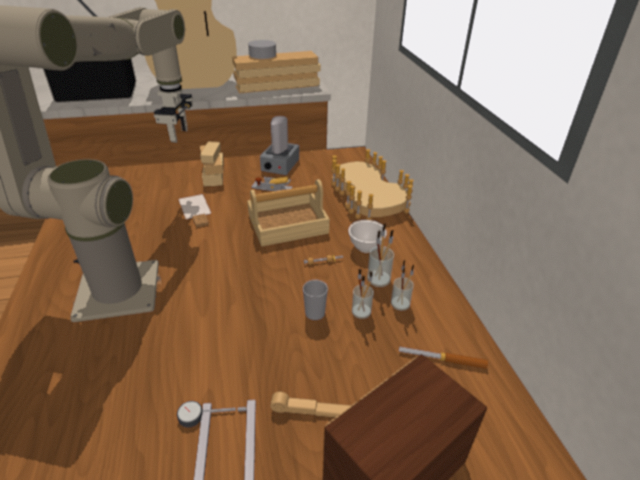

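View pics/wrist0.png

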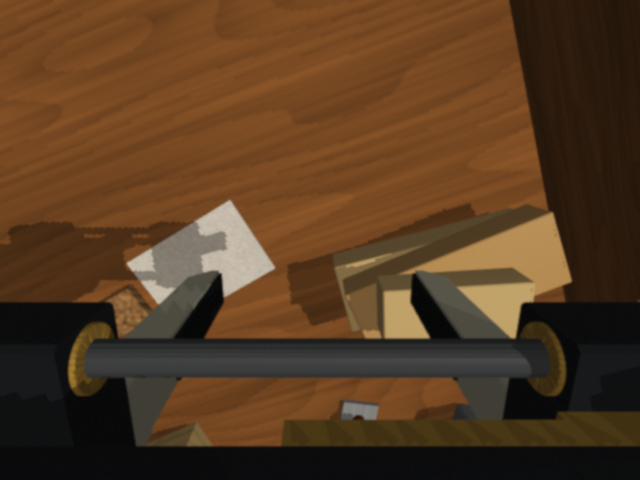

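```bash
cat > h.py <<'E'
import numpy as np,cv2,pickle
from scipy.spatial.transform import Rotation as R
def K(c):
    f=240/np.tan(np.radians(c["vertical_fov"]/2));return f,c["cx"],c["cy"]
def ray(c,u,v,W=None):
    f,cx,cy=K(c);W=c["world_from_camera"] if W is None else W
    return W[:3,3],W[:3,:3]@np.array([(u-cx)/f,(v-cy)/f,1])
def onz(c,u,v,z,W=None):
    o,d=ray(c,u,v,W);return o+d*(z-o[2])/d[2]
def proj(c,p,W=None):
    f,cx,cy=K(c);W=c["world_from_camera"] if W is None else W
    q=(np.asarray(p)-W[:3,3])@W[:3,:3];return q[...,:2]/q[...,2:]*f+[cx,cy]
def wristW(s,c):
    T=np.eye(4);T[:3,:3]=R.from_rotvec(s["orientation"]).as_matrix();T[:3,3]=s["tool_pos"];return T@c["hand_eye"]
E
python3 - <<'E'
import pickle,cv2,sys
from h import *
c=pickle.load(open("top0.pkl","rb"))
im=c["frame"][:,:,::-1]
a=cv2.resize(im[215:345,180:290],None,fx=4.5,fy=4.5,interpolation=cv2.INTER_CUBIC);cv2.imwrite("pics/z1.png",a)
a=cv2.resize(im[150:300,340:460],None,fx=4,fy=4,interpolation=cv2.INTER_CUBIC);cv2.imwrite("pics/z2.png",a)
d=pickle.load(open("side0.pkl","rb"));im=d["frame"][:,:,::-1]
a=cv2.resize(im[170:330,235:435],None,fx=4,fy=3.75,interpolation=cv2.INTER_CUBIC);cv2.imwrite("pics/z3.png",a)
print(onz(c,417,273,.08),onz(c,236,283,.05))
E
```

```text
[ 0.54992756 -0.20797006  0.08      ] [0.54161873 0.23892966 0.05      ]
```

View pics/z1.png

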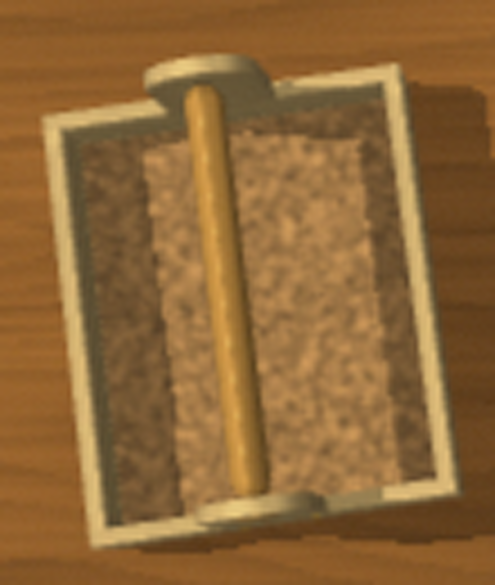

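View pics/z2.png

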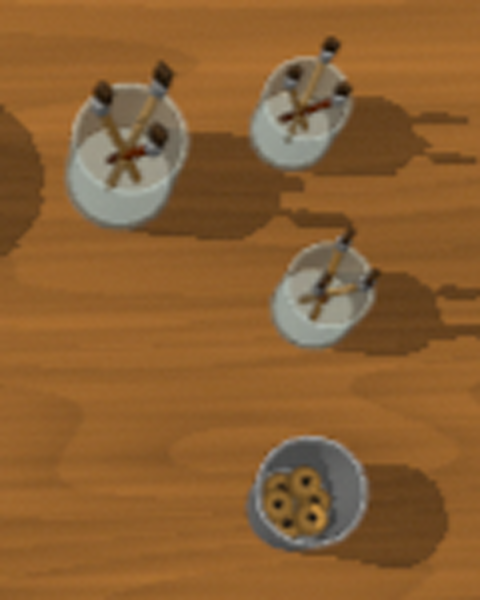

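View pics/z3.png

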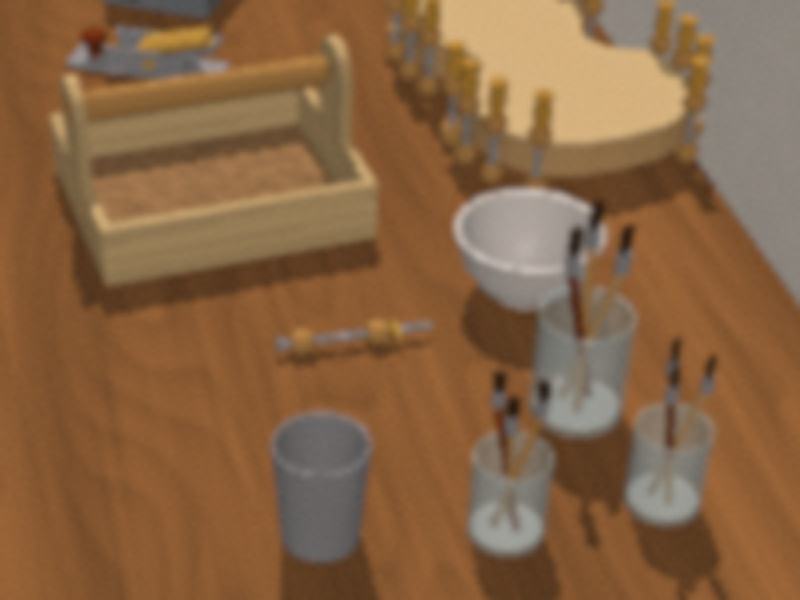

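Run:
```python
from h import *
c=pickle.load(open("top0.pkl","rb"));d=pickle.load(open("side0.pkl","rb"))
off=-0.3 # resize centre shift
P=[onz(c,u/4.5+180-.4,v/4.5+215-.4,.06)[:2] for u,v in[(45,118),(400,67),(460,492),(93,545)]]
P=np.array(P);print(P.round(4),P.mean(0))
for i in range(4):
    e=P[(i+1)%4]-P[i];print(np.linalg.norm(e).round(4),np.degrees(np.arctan2(e[1],e[0])).round(2))
# handle ends top z=.14
for u,v in[(203,90),(250,485)]: print('h',onz(c,u/4.5+180-.4,v/4.5+215-.4,.14))
print('cup top',onz(c,311.5/4+340-.4,492/4+150-.4,.094))
print('cup side',onz(d,321/4+235-.4,443/3.75+170-.4,.094))
# side tote wall corners: near-left, near-right
for u,v in[(97,207),(376,180),(53,118)]: print('s',onz(d,u/4+235-.4,v/3.75+170-.4,.06))
# jars approx base, clamp
for n,u,v in[("bigjar",120,195),("jar2",285,145),("jar3",310,318)]: print(n,onz(c,u/4+340,v/4+150,0))
for u,v in[(329,228),(329,275)]:print('clamp',onz(c,u,v,.01))
for u,v in[(308,187)]:print('bowl',onz(c,u,v,.068))
```

```text
[[0.6501 0.3535]
 [0.6729 0.1552]
 [0.437  0.1257]
 [0.4143 0.3252]] [0.54355921 0.23989451]
0.1996 -83.42
0.2378 -172.89
0.2008 96.5
0.2375 6.83
h [0.648334  0.2517835 0.14     ]
h [0.4410417  0.22775967 0.14      ]
cup top [ 0.54931176 -0.20700777  0.094     ]
cup side [ 0.55159598 -0.20454426  0.094     ]
s [0.43966189 0.16751032 0.06      ]
s [0.67718726 0.1642254  0.06      ]
s [0.41754382 0.3220712  0.06      ]
bigjar [ 0.75876922 -0.10781432  0.        ]
jar2 [ 0.78927283 -0.21808629  0.        ]
jar3 [ 0.67263493 -0.22802426  0.        ]
clamp [0.68173406 0.00262669 0.01      ]
clamp [0.55923297 0.00640934 0.01      ]
bowl [0.77770634 0.05296623 0.068     ]
```

```bash
cat >> h.py <<'E'
def Rt(az,a):
    "tool frame: z pitched a deg below horizontal at azimuth az, x_tool upward/forward"
    az,a=np.radians([az,a]);h=np.array([np.cos(az),np.sin(az),0]);k=np.array([0,0,1.])
    z=h*np.cos(a)-k*np.sin(a);x=h*np.sin(a)+k*np.cos(a);return np.c_[x,np.cross(z,x),z]
def plan(s,wps,grip):
    "wps: list of (pos,R); rows one each, from current state"
    R0=R.from_rotvec(s["orientation"]).as_matrix();p0=s["tool_pos"];out=[]
    for p,Rw in wps:
        d=R0.T@(np.asarray(p)-p0)/.5;r=R.from_matrix(R0.T@Rw).as_rotvec()/(np.pi/2)
        out.append([grip]+[round(float(v),3)+0. for v in np.r_[d,r]])
    if np.abs(out).max()>1: print("OUT OF RANGE")
    print("["+",\n".join(",".join(f"{v:g}" for v in o) for o in out)+"]")
def lin(s,p,Rw,n,hold=0,ease=True):
    from scipy.spatial.transform import Slerp
    R0=R.from_rotvec(s["orientation"]).as_matrix();p0=s["tool_pos"]
    rv=R.from_matrix(R0.T@Rw).as_rotvec();w=[]
    for i in range(1,n+1):
        t=i/n
        if ease:t=t*t*(3-2*t)
        w.append((p0+t*(np.asarray(p)-p0),R0@R.from_rotvec(rv*t).as_matrix()))
    print("dist",np.linalg.norm(p-p0).round(3),"rot",np.degrees(np.linalg.norm(rv)).round(1))
    return w+[w[-1]]*hold
E
python3 - <<'E'
from h import *
from plant import *
s=read_state();print(R.from_rotvec(s["orientation"]).as_matrix().round(3))
plan(s,lin(s,np.array([.42,.22,.36]),Rt(120,80),8,ease=False),1)
E
```

```text
[[-0.943  0.331 -0.001]
 [ 0.331  0.943 -0.001]
 [ 0.    -0.001 -1.   ]]
dist 0.434 rot 41.8
[1,-0.081,-0.063,-0.035,-0.005,0.013,0.056,
1,-0.162,-0.127,-0.071,-0.01,0.027,0.113,
1,-0.243,-0.19,-0.106,-0.015,0.04,0.169,
1,-0.323,-0.253,-0.142,-0.02,0.053,0.225,
1,-0.404,-0.316,-0.177,-0.025,0.067,0.281,
1,-0.485,-0.38,-0.213,-0.03,0.08,0.338,
1,-0.566,-0.443,-0.248,-0.035,0.093,0.394,
1,-0.647,-0.506,-0.284,-0.04,0.107,0.45]
```

Request:
jog_arm(motion=[1, -0.08, -0.06, -0.035, -0.005, 0.013, 0.056, 1, -0.16, -0.127, -0.07, -0.01, 0.027, 0.113, 1, -0.243, -0.19, -0.106, -0.015, 0.04, 0.169, 1, -0.323, -0.253, -0.142, -0.02, 0.053, 0.225, 1, -0.404, -0.316, -0.177, -0.025, 0.067, 0.281, 1, -0.485, -0.38, -0.213, -0.03, 0.08, 0.338, 1, -0.566, -0.443, -0.248, -0.035, 0.093, 0.394, 1, -0.647, -0.506, -0.284, -0.04, 0.107, 0.45], grip_force=25)

```text
t: 0.95
tool_pos: [0.4029, 0.2456, 0.3494]
orientation: [-1.497, -2.584, -0.131]
force: [2.0, 1.0, -0.5]
opening: 0.0931
```

```bash
cat > kin.py <<'E'
from h import *
def fk(q,p):
    a1,d1,L2,L3,Lt,off=p
    Rz=lambda t:R.from_euler('z',t).as_matrix();Ry=lambda t:R.from_euler('y',t).as_matrix()
    A=Rz(q[0]);s=np.array([a1,0,d1]);B=Ry(q[1]);e=s+B@[0,0,L2]
    C=B@Ry(q[2]);w=e+C@[off,0,L3]
    D=C@Rz(q[3])@Ry(q[4])@Rz(q[5])
    # tool axes at j6=0: y radial outward
    t=w+D@[0,0,Lt]
    F=D@Rz(np.pi/2)
    return A@t,A@F,A@w,A@e
E
python3 - <<'E'
from kin import *
from plant import *
s=read_state();pickle.dump(s,open("s1.pkl","wb"))
print(s["t"],s["q"],s["tool_pos"],s["orientation"])
Rm=R.from_rotvec(s["orientation"]).as_matrix();print(Rm.round(3))
for v in(np.pi/2,-np.pi/2):
  q=s["q"];print((fk(q,[0,0,0,0,0,0])[1]).round(3))
E
```

```text
0.95 [ 0.30007921 -0.22684963  1.60899581  0.17578609  1.79537138 -0.18456693] [0.40289802 0.24562407 0.34937404] [-1.49684002 -2.58425337 -0.13125552]
[[-0.49   0.867 -0.087]
 [ 0.854  0.498  0.151]
 [ 0.175 -0.    -0.985]]
[[-0.49   0.867 -0.087]
 [ 0.854  0.498  0.151]
 [ 0.175 -0.    -0.985]]
[[-0.49   0.867 -0.087]
 [ 0.854  0.498  0.151]
 [ 0.175 -0.    -0.985]]
```

Run:
```python
from h import *
from plant import *
s=read_state()
plan(s,lin(s,np.array([.40,-.05,.34]),Rt(85,55),7,ease=False)[1:],1)
```

```text
dist 0.296 rot 42.6
[1,-0.144,-0.085,-0.02,-0.043,0.077,0.103,
1,-0.217,-0.128,-0.03,-0.064,0.115,0.154,
1,-0.289,-0.171,-0.04,-0.086,0.153,0.206,
1,-0.361,-0.214,-0.05,-0.107,0.192,0.257,
1,-0.433,-0.256,-0.06,-0.128,0.23,0.309,
1,-0.505,-0.299,-0.071,-0.15,0.268,0.36]
```

Request:
jog_arm(motion=[1, -0.144, -0.085, -0.02, -0.043, 0.077, 0.103, 1, -0.217, -0.128, -0.03, -0.064, 0.115, 0.154, 1, -0.289, -0.17, -0.04, -0.086, 0.153, 0.206, 1, -0.361, -0.214, -0.05, -0.107, 0.192, 0.257, 1, -0.433, -0.256, -0.06, -0.128, 0.23, 0.309, 1, -0.505, -0.3, -0.07, -0.15, 0.268, 0.36, 1, -0.505, -0.3, -0.07, -0.15, 0.268, 0.36])

```text
t: 1.65
tool_pos: [0.3983, -0.0545, 0.3381]
orientation: [-1.971, -1.786, -0.622]
force: [0.6, 0.9, 1.0]
opening: 0.0931
```

```bash
cat > kin.py <<'E'
from h import *
def fk(q,p):
    a1,d1,L2,L3,Lt,off,lat=p
    Rz=lambda t:R.from_euler('z',t).as_matrix();Ry=lambda t:R.from_euler('y',t).as_matrix()
    A=Rz(q[0]);s=np.array([a1,0,d1]);B=Ry(q[1]);e=s+B@[0,0,L2]
    C=B@Ry(q[2]);w=e+C@[off,lat,L3]
    D=C@Rz(q[3])@Ry(q[4])@Rz(q[5])
    t=w+D@[0,0,Lt]
    return A@t,A@D@Rz(np.pi/2),A@w,A@e
E
python3 - <<'E'
from kin import *
from plant import *
from scipy.optimize import least_squares
s=read_state();pickle.dump(s,open("s2.pkl","wb"))
print(s["t"],s["q"],s["tool_pos"],R.from_rotvec(s["orientation"]).as_matrix().round(3))
S=[dict(q=np.array([1.14760267e+00,  1.31150334e-01,  1.48928690e+00, -1.67072912e-05,
        1.52300272e+00, -8.53848608e-02]),tool_pos=np.array([0.19859098, 0.56557057, 0.21758974]))]+[pickle.load(open(f"s{i}.pkl","rb")) for i in(1,2)]
f=lambda p:np.concatenate([fk(x["q"],p)[0]-x["tool_pos"] for x in S]+[np.r_[p[0],p[5]]*1e-3])
r=least_squares(f,[0,.3,.45,.45,.3,0,.05]);print(r.x.round(4),np.abs(r.fun).max())
np.save("kp.npy",r.x)
E
```

```text
1.65 [-0.73216152 -0.25751382  1.76819552  0.52636407  1.97301363 -0.50862645] [ 0.39827685 -0.05451084  0.33813455] [[ 0.081  0.995  0.054]
 [ 0.814 -0.097  0.573]
 [ 0.576 -0.003 -0.818]]
[0.     0.3181 0.3691 0.5534 0.3775 0.0616 0.0512] 6.159241755164296e-05
```

```bash
cat >> kin.py <<'E'
from scipy.optimize import least_squares
KP=np.load("kp.npy");LO=np.array([-2.96,-.89,.02,-1.34,0,-2.66]);HI=np.array([2.96,2.26,2.5,4.48,2.73,2.66])
def ik(p,Rw,q0):
    def f(q):
        t,F,_,_=fk(q,KP);return np.r_[(t-p)*5,R.from_matrix(F.T@Rw).as_rotvec()]
    r=least_squares(f,np.clip(q0,LO+1e-3,HI-1e-3),bounds=(LO,HI));return r.x,np.abs(r.fun).max()
E
python3 - <<'E'
from kin import *
s=pickle.load(open("s2.pkl","rb"));q0=s["q"]
cup=np.array([.5505,-.206,.056])
for az in(30,45,60,75):
  for a in(12,20):
    Rw=Rt(az,a);q,e=ik(cup+.019*Rw[:,2],Rw,q0);w=fk(q,KP)
    print("grasp",az,a,q.round(2),e.round(4),"wrist",w[2].round(3))
print(q0)
for az in(75,97,110):
  for b in(90,110,125,140):
    Rw=Rt(az,b);q,e=ik(np.array([.54,.10,.14])+.019*Rw[:,2],Rw,q0);w=fk(q,KP)
    print("pour",az,b,q.round(2),e.round(4),"wrist",w[2].round(3))
Rw=Rt(6.8+90,90);q,e=ik(np.array([.544,.24,.106]),Rw,q0);print(q,e)
Rw=Rt(6.8-90,90);q,e=ik(np.array([.544,.24,.106]),Rw,[.3,.1,1.5,0,1.5,0]);print(q,e)
E
```

```text
grasp 30 12 [-1.11  0.58  1.99  1.4   1.43 -0.99] 0.0 wrist [ 0.247 -0.381  0.131]
grasp 30 20 [-1.08  0.44  2.03  1.33  1.32 -0.88] 0.0 wrist [ 0.259 -0.374  0.179]
grasp 45 12 [-1.08  0.71  1.75  1.21  1.59 -0.92] 0.0 wrist [ 0.303 -0.454  0.131]
grasp 45 20 [-1.05  0.59  1.79  1.14  1.49 -0.85] 0.0 wrist [ 0.312 -0.444  0.179]
grasp 60 12 [-1.02  0.85  1.49  1.07  1.76 -0.87] 0.0 wrist [ 0.375 -0.51   0.131]
grasp 60 20 [-1.    0.74  1.55  1.    1.67 -0.83] 0.0 wrist [ 0.382 -0.498  0.179]
grasp 75 12 [-0.94  1.    1.23  0.95  1.94 -0.85] 0.0 wrist [ 0.46  -0.545  0.131]
grasp 75 20 [-0.93  0.89  1.29  0.88  1.85 -0.84] 0.0 wrist [ 0.463 -0.531  0.179]
[-0.73216152 -0.25751382  1.76819552  0.52636407  1.97301363 -0.50862645]
pour 75 90 [0.09 0.06 1.74 0.   1.34 0.35] 0.0 wrist [0.54  0.1   0.498]
pour 75 110 [ 0.28  0.25  1.58 -0.3   1.5   0.59] 0.0 wrist [0.572 0.218 0.477]
pour 75 125 [ 0.39  0.42  1.45 -0.48  1.66  0.7 ] 0.0 wrist [0.593 0.299 0.434]
pour 75 140 [ 0.47  0.61  1.31 -0.63  1.83  0.76] 0.0 wrist [0.611 0.365 0.37 ]
pour 97 90 [ 0.09  0.06  1.74  0.    1.34 -0.03] 0.0 wrist [0.54  0.1   0.498]
pour 97 110 [ 0.31  0.14  1.7  -0.35  1.38  0.27] 0.0 wrist [0.525 0.222 0.477]
pour 97 125 [ 0.45  0.26  1.65 -0.58  1.47  0.45] 0.0 wrist [0.515 0.304 0.434]
pour 97 140 [ 0.55  0.41  1.58 -0.77  1.6   0.6 ] 0.0 wrist [0.507 0.373 0.37 ]
pour 110 90 [ 0.09  0.06  1.74  0.    1.34 -0.26] 0.0 wrist [0.54  0.1   0.498]
pour 110 110 [ 0.31  0.07  1.78 -0.36  1.3   0.06] 0.0 wrist [0.498 0.215 0.477]
pour 110 125 [ 0.47  0.15  1.78 -0.62  1.35  0.3 ] 0.0 wrist [0.47  0.293 0.434]
pour 110 140 [ 0.59  0.28  1.75 -0.85  1.44  0.5 ] 0.0 wrist [0.446 0.358 0.37 ]
[3.29275703e-01 1.94897536e-01 1.62619905e+00 3.31849893e-11
 1.32049607e+00 2.10593314e-01] 1.4440366547439948e-09
[ 0.42587213  0.19175352  1.63835198 -0.13227452  1.30081469 -2.66      ] 0.1395653822369126
```

Run:
```python
from h import *
from plant import *
s=read_state()
Rw=Rt(55,15);p=np.array([.5505,-.206,.056])-.105*Rw[:,2]
print(p);w=lin(s,p,Rw,10,ease=False)
plan(s,w[1:8:1]+[w[-1]],1)
```

```text
[ 0.49232661 -0.28908021  0.083176  ]
dist 0.359 rot 49.2
[1,-0.132,0.047,0.032,-0.055,0.087,0.038,
1,-0.198,0.07,0.047,-0.082,0.13,0.057,
1,-0.264,0.094,0.063,-0.11,0.173,0.076,
1,-0.33,0.117,0.079,-0.137,0.217,0.095,
1,-0.396,0.141,0.095,-0.165,0.26,0.114,
1,-0.462,0.164,0.111,-0.192,0.303,0.133,
1,-0.528,0.187,0.127,-0.219,0.347,0.152,
1,-0.66,0.234,0.158,-0.274,0.433,0.19]
```

Request:
jog_arm(motion=[1, -0.132, 0.047, 0.032, -0.055, 0.087, 0.038, 1, -0.198, 0.07, 0.047, -0.082, 0.13, 0.057, 1, -0.264, 0.094, 0.063, -0.11, 0.173, 0.076, 1, -0.33, 0.117, 0.08, -0.137, 0.217, 0.095, 1, -0.396, 0.14, 0.095, -0.165, 0.26, 0.114, 1, -0.462, 0.164, 0.11, -0.192, 0.303, 0.133, 1, -0.57, 0.2, 0.137, -0.235, 0.373, 0.163, 1, -0.66, 0.234, 0.158, -0.274, 0.433, 0.19])

```text
t: 2.45
tool_pos: [0.4893, -0.283, 0.0911]
orientation: [-1.888, -0.983, -1.447]
force: [1.7, -0.7, 1.4]
opening: 0.0934
```

Run:
```python
from h import *
from plant import *
s=read_state();c=read_camera("wrist");c["s"]=s;pickle.dump(c,open("w1.pkl","wb"))
print(s["t"],s["tool_pos"],s["force"],R.from_rotvec(s["orientation"]).as_matrix().round(3))
im=c["frame"][:,:,::-1].copy();cv2.imwrite("pics/w1.png",im)
W=wristW(s,c)
for x,y,z in[(.5505,-.206,0),(.5505,-.206,.094)]: print(proj(c,[x,y,z],W))
```

```text
2.45 [ 0.48932665 -0.28298655  0.09111842] [ 1.73119861 -0.72310069  1.36473754] [[ 0.149  0.819  0.555]
 [ 0.214 -0.574  0.79 ]
 [ 0.965  0.001 -0.261]]
[323.57625115 300.74601438]
[324.82080205 200.47927655]
```

View pics/w1.png

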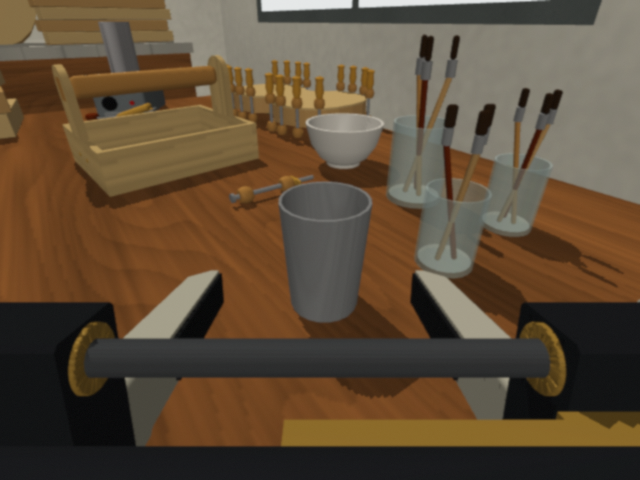

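Run:
```python
from h import *
from plant import *
s=read_state()
Rw=Rt(55,15);p=np.array([.5505,-.206,.056])+.019*Rw[:,2]
w=lin(s,p,Rw,6,ease=True);plan(s,w+[w[-1]],1)
```

```text
dist 0.118 rot 2.0
[1,0.001,0.001,0.017,0,-0.001,-0.001,
1,0.003,0.005,0.061,0.001,-0.003,-0.005,
1,0.006,0.009,0.117,0.001,-0.006,-0.009,
1,0.008,0.014,0.174,0.002,-0.009,-0.013,
1,0.01,0.017,0.217,0.002,-0.011,-0.017,
1,0.011,0.019,0.235,0.002,-0.012,-0.018,
1,0.011,0.019,0.235,0.002,-0.012,-0.018]
```

Request:
jog_arm(motion=[1, 0.001, 0.001, 0.017, 0, -0.001, -0.001, 1, 0.003, 0.005, 0.06, 0.001, -0.003, -0.005, 1, 0.006, 0.009, 0.117, 0.001, -0.006, -0.01, 1, 0.008, 0.014, 0.174, 0.002, -0.01, -0.013, 1, 0.01, 0.017, 0.217, 0.002, -0.011, -0.017, 1, 0.011, 0.019, 0.235, 0.002, -0.012, -0.018, 1, 0.011, 0.019, 0.235, 0.002, -0.012, -0.018])

```text
t: 3.2
tool_pos: [0.5614, -0.1897, 0.0507]
orientation: [-1.885, -0.982, -1.445]
force: [-0.0, -0.6, 0.2]
opening: 0.0932
```

Request:
jog_arm(motion=[0.55, 0, 0, 0, 0, 0, 0, 0.55, 0, 0, 0, 0, 0, 0, 0.55, 0, 0, 0, 0, 0, 0, 0.55, 0, 0, 0, 0, 0, 0, 0.55, 0, 0, 0, 0, 0, 0], grip_force=25)

```text
t: 3.7
tool_pos: [0.5613, -0.1904, 0.0509]
orientation: [-1.886, -0.982, -1.446]
force: [-0.1, -0.7, 0.5]
opening: 0.0639
```

Run:
```python
from h import *
from plant import *
s=read_state();c=read_camera("wrist");c["s"]=s;pickle.dump(c,open("w2.pkl","wb"))
print(s["t"],s["tool_pos"],s["force"],s["opening"],R.from_rotvec(s["orientation"]).as_matrix().round(3))
print(s["tool_pos"]-.019*R.from_rotvec(s["orientation"]).as_matrix()[:,2])
cv2.imwrite("pics/w2.png",c["frame"][:,:,::-1])
```

```text
3.7 [ 0.561342   -0.1903521   0.05086562] [-0.11814411 -0.72743458  0.5470857 ] 0.06389672203248316 [[ 0.149  0.819  0.553]
 [ 0.212 -0.573  0.792]
 [ 0.966 -0.001 -0.259]]
[ 0.55082648 -0.20539243  0.05578623]
```

View pics/w2.png

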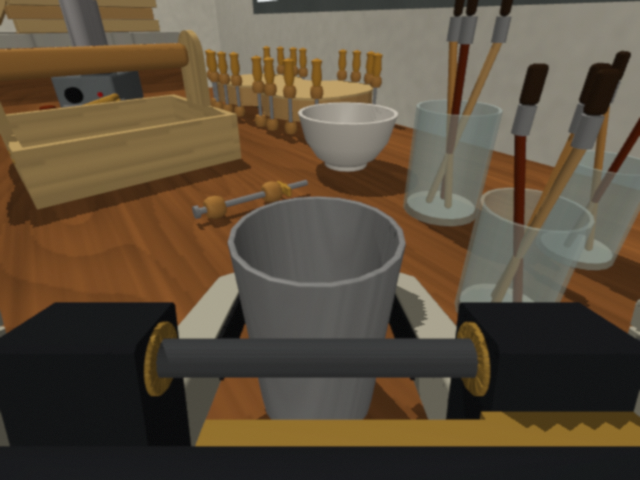

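Request:
jog_arm(motion=[0, 0, 0, 0, 0, 0, 0, 0, 0, 0, 0, 0, 0, 0, 0, 0, 0, 0, 0, 0, 0], grip_force=25)

```text
t: 4.05
tool_pos: [0.5614, -0.1903, 0.0509]
orientation: [-1.885, -0.982, -1.446]
force: [-0.7, -0.8, 1.0]
opening: 0.064
```

Run:
```python
from h import *
from plant import *
s=read_state();print(s["opening"])
R0=R.from_rotvec(s["orientation"]).as_matrix()
w=lin(s,s["tool_pos"]+[0,0,.15],R0,7);plan(s,w+[w[-1]],0)
```

```text
0.06396600026431933
dist 0.15 rot 0.0
[0,0.016,0,-0.004,0,0,0,
0,0.057,0,-0.015,0,0,0,
0,0.114,0,-0.031,0,0,0,
0,0.176,0,-0.047,0,0,0,
0,0.232,0,-0.062,0,0,0,
0,0.274,0,-0.073,0,0,0,
0,0.29,0,-0.078,0,0,0,
0,0.29,0,-0.078,0,0,0]
```

Request:
jog_arm(motion=[0, 0.016, 0, -0.004, 0, 0, 0, 0, 0.057, 0, -0.015, 0, 0, 0, 0, 0.114, 0, -0.03, 0, 0, 0, 0, 0.176, 0, -0.047, 0, 0, 0, 0, 0.232, 0, -0.062, 0, 0, 0, 0, 0.274, 0, -0.073, 0, 0, 0, 0, 0.29, 0, -0.078, 0, 0, 0, 0, 0.29, 0, -0.078, 0, 0, 0])

```text
t: 4.85
tool_pos: [0.5616, -0.1907, 0.202]
orientation: [-1.886, -0.984, -1.447]
force: [0.2, 0.1, -2.9]
opening: 0.0639
```

Run:
```python
from h import *
from plant import *
s=read_state();c=read_camera("side");c["s"]=s
print(s["t"],s["tool_pos"],s["force"],s["opening"])
cv2.imwrite("pics/s3.png",c["frame"][:,:,::-1])
c=read_camera("wrist");cv2.imwrite("pics/w3.png",c["frame"][:,:,::-1])
Rw=Rt(90,15);p=np.array([.535,.04,.20])+.019*Rw[:,2]
s=read_state()
w=lin(s,p,Rw,10);plan(s,w[:8],0);
```

```text
4.85 [ 0.56155274 -0.19073509  0.20201405] [ 0.21057814  0.10372001 -2.92356348] 0.0638915280328848
dist 0.25 rot 35.0
[0,0.002,-0.009,0.01,0.01,0,-0.003,
0,0.009,-0.034,0.038,0.039,0,-0.011,
0,0.019,-0.071,0.079,0.081,0,-0.022,
0,0.031,-0.115,0.129,0.132,0,-0.036,
0,0.044,-0.164,0.184,0.187,0,-0.051,
0,0.057,-0.212,0.238,0.243,0,-0.066,
0,0.069,-0.257,0.288,0.294,0,-0.08,
0,0.079,-0.293,0.329,0.336,0,-0.091]
```

View pics/s3.png

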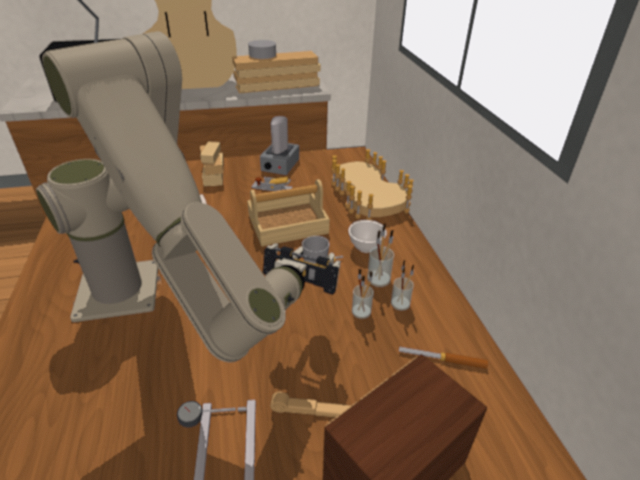

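View pics/w3.png

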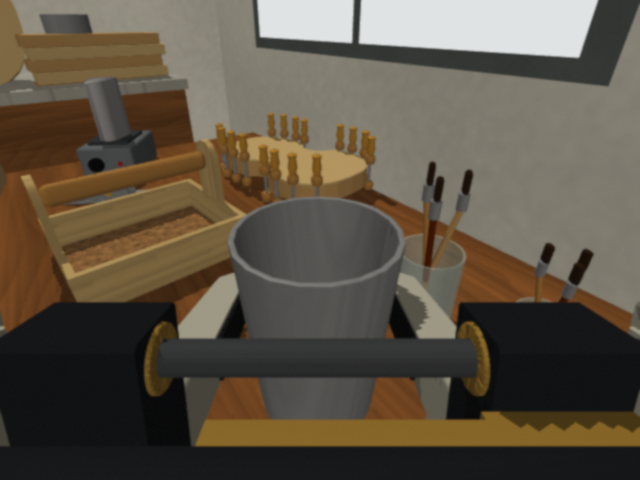

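Run:
```python
from kin import *
from plant import *
s=read_state()
Rw=Rt(96.8,15);p=np.array([.554,.13,.20])+.019*Rw[:,2]
w=lin(s,p,Rw,15);print(w[7][0]);plan(s,w[:8],0);plan(s,w[8:],0)
q=s["q"]
for x in w[::3]: q,e=ik(*x,q);print(q.round(2),e.round(4))
```

```text
dist 0.338 rot 41.8
[ 0.55598473 -0.00403184  0.19727967]
[0,0.002,-0.005,0.007,0.006,0,-0.002,
0,0.006,-0.02,0.026,0.022,0,-0.006,
0,0.014,-0.042,0.055,0.047,0,-0.013,
0,0.023,-0.071,0.093,0.079,0,-0.021,
0,0.034,-0.104,0.137,0.116,0,-0.031,
0,0.046,-0.142,0.186,0.158,0,-0.043,
0,0.059,-0.181,0.238,0.202,0,-0.055,
0,0.072,-0.222,0.29,0.246,0,-0.067]
[0,0.085,-0.261,0.342,0.29,0,-0.079,
0,0.097,-0.298,0.391,0.332,0,-0.09,
0,0.108,-0.332,0.435,0.369,0,-0.1,
0,0.117,-0.361,0.473,0.401,0,-0.109,
0,0.124,-0.383,0.502,0.426,0,-0.115,
0,0.129,-0.398,0.521,0.442,0,-0.12,
0,0.131,-0.403,0.528,0.448,0,-0.121]
[-1.03  0.47  1.67  1.11  1.77 -0.67] 0.0
[-0.95  0.46  1.68  1.09  1.8  -0.69] 0.0
[-0.79  0.46  1.68  1.06  1.83 -0.71] 0.0
[-0.6   0.49  1.65  1.04  1.85 -0.72] 0.0
[-0.46  0.53  1.59  1.04  1.86 -0.71] 0.0
```

Request:
jog_arm(motion=[0, 0.002, -0.005, 0.007, 0.006, 0, -0.002, 0, 0.006, -0.02, 0.026, 0.022, 0, -0.006, 0, 0.014, -0.042, 0.055, 0.047, 0, -0.013, 0, 0.023, -0.07, 0.093, 0.079, 0, -0.02, 0, 0.034, -0.104, 0.137, 0.116, 0, -0.03, 0, 0.046, -0.142, 0.186, 0.158, 0, -0.043, 0, 0.059, -0.18, 0.238, 0.2, 0, -0.055, 0, 0.07, -0.22, 0.28, 0.24, 0, -0.065])

```text
t: 5.75
tool_pos: [0.5531, -0.0059, 0.1974]
orientation: [-1.575, -1.269, -1.208]
force: [0.5, -0.0, -2.1]
opening: 0.0636
```

Run:
```python
from kin import *
from plant import *
s=read_state();print(s["tool_pos"])
Rw=Rt(96.8,15);p=np.array([.554,.13,.20])+.019*Rw[:,2]
w=lin(s,p,Rw,12);plan(s,w[4:],0)
```

```text
[ 0.55308812 -0.00588648  0.19736401]
dist 0.154 rot 19.0
[0,0.027,-0.026,0.11,0.077,0,-0.021,
0,0.037,-0.034,0.146,0.102,0,-0.028,
0,0.046,-0.042,0.182,0.127,0,-0.035,
0,0.054,-0.05,0.216,0.151,0,-0.041,
0,0.062,-0.057,0.246,0.172,-0.001,-0.047,
0,0.068,-0.063,0.27,0.189,-0.001,-0.051,
0,0.072,-0.067,0.286,0.2,-0.001,-0.055,
0,0.073,-0.068,0.292,0.204,-0.001,-0.056]
```

Request:
jog_arm(motion=[0, 0.015, -0.014, 0.06, 0.04, 0, -0.011, 0, 0.032, -0.03, 0.125, 0.088, 0, -0.024, 0, 0.045, -0.042, 0.182, 0.127, 0, -0.035, 0, 0.054, -0.05, 0.216, 0.151, 0, -0.041, 0, 0.062, -0.057, 0.246, 0.172, -0.001, -0.047, 0, 0.068, -0.063, 0.27, 0.189, -0.001, -0.051, 0, 0.072, -0.067, 0.286, 0.2, -0.001, -0.055, 0, 0.073, -0.068, 0.292, 0.204, -0.001, -0.056])

```text
t: 6.55
tool_pos: [0.5514, 0.1495, 0.1948]
orientation: [-1.298, -1.465, -0.996]
force: [-0.8, -0.7, -2.1]
opening: 0.0635
```

```bash
cat > pour.py <<'E'
from kin import *
def rows(s,ths,G0,G1,th0,th1):
    w=[]
    for t in ths:
        f=np.clip((t-th0)/(th1-th0),0,1);Rw=Rt(96.8,15+t);w.append((np.array(G0)+f*(np.array(G1)-np.array(G0))+.019*Rw[:,2],Rw))
    return w
E
python3 - <<'E'
from pour import *
from plant import *
s=read_state();R0=R.from_rotvec(s["orientation"]).as_matrix();print(s["t"],s["tool_pos"],s["force"],(s["tool_pos"]-.019*R0[:,2]).round(4))
w=rows(s,[4,10,18,26,34,42,50,57],[.554,.13,.20],[.554,.1556,.147],0,85);plan(s,w,0)
q=s["q"]
for x in rows(s,[30,60,90,105,120,130],[.554,.13,.20],[.554,.1556,.147],0,85): q,e=ik(*x,q);print(q.round(2),e.round(4))
c=read_camera("top");cv2.imwrite("pics/t4.png",c["frame"][:,:,::-1])
E
```

```text
6.55 [0.5514263  0.14952165 0.19483794] [-0.7914744  -0.70847486 -2.07949952] [0.5536 0.1313 0.1998]
[0,-0.007,0.001,0.001,-0.001,-0.044,0.001,
0,-0.017,0.001,0.006,-0.001,-0.111,0.001,
0,-0.031,0.002,0.012,-0.001,-0.2,0.001,
0,-0.044,0.002,0.017,-0.001,-0.289,0.001,
0,-0.057,0.003,0.021,-0.001,-0.377,0.001,
0,-0.07,0.003,0.025,-0.001,-0.466,0.001,
0,-0.082,0.004,0.029,-0.001,-0.555,0.001,
0,-0.092,0.005,0.031,-0.001,-0.633,0.001]
[-0.28  0.25  1.66  0.71  1.59 -0.51] 0.0
[ 0.01  0.1   1.68  0.26  1.39 -0.16] 0.0
[ 0.34  0.19  1.61 -0.26  1.4   0.28] 0.0
[ 0.48  0.31  1.54 -0.49  1.5   0.45] 0.0
[ 0.58  0.46  1.46 -0.69  1.62  0.57] 0.0
[ 0.64  0.57  1.41 -0.8   1.72  0.63] 0.0
```

View pics/t4.png

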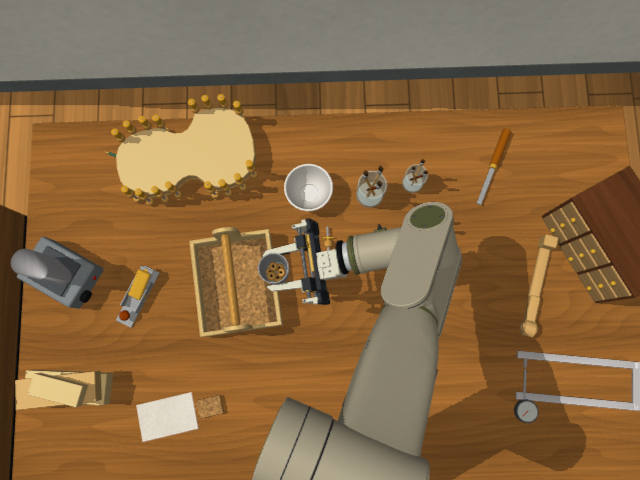

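Request:
jog_arm(motion=[0, -0.007, 0.001, 0.001, -0.001, -0.044, 0.001, 0, -0.017, 0.001, 0.006, -0.001, -0.11, 0.001, 0, -0.03, 0.002, 0.012, -0.001, -0.2, 0.001, 0, -0.044, 0.002, 0.017, -0.001, -0.289, 0.001, 0, -0.057, 0.003, 0.02, -0.001, -0.377, 0.001, 0, -0.07, 0.003, 0.025, -0.001, -0.466, 0.001, 0, -0.082, 0.004, 0.029, -0.001, -0.555, 0.001, 0, -0.092, 0.005, 0.03, -0.001, -0.633, 0.001])

```text
t: 7.4
tool_pos: [0.5544, 0.1513, 0.1477]
orientation: [-1.925, -2.165, -0.303]
force: [-0.7, 0.1, -2.5]
opening: 0.0638
```

Run:
```python
from pour import *
from plant import *
s=read_state();R0=R.from_rotvec(s["orientation"]).as_matrix();print(s["t"],(s["tool_pos"]-.019*R0[:,2]).round(4),R0[2].round(3))
w=rows(s,[62,68,74,80,85,90,95,99],[.554,.13,.20],[.554,.1556,.147],0,85);plan(s,w,0)
```

```text
7.4 [0.555  0.1455 0.1658] [ 0.304  0.003 -0.953]
[0,0,-0.001,0.01,0.002,-0.052,-0.001,
0,-0.002,-0.001,0.018,0.002,-0.119,-0.001,
0,-0.005,-0.001,0.025,0.002,-0.186,-0.001,
0,-0.008,0,0.032,0.002,-0.252,-0.001,
0,-0.01,0,0.038,0.002,-0.308,-0.001,
0,-0.013,0,0.036,0.002,-0.363,-0.001,
0,-0.015,0,0.034,0.002,-0.419,-0.001,
0,-0.017,0,0.032,0.002,-0.463,-0.002]
```

Request:
jog_arm(motion=[0, 0, -0.001, 0.01, 0.002, -0.052, -0.001, 0, -0.002, -0.001, 0.018, 0.002, -0.119, -0.001, 0, -0.005, -0.001, 0.025, 0.002, -0.186, -0.001, 0, -0.008, 0, 0.032, 0.002, -0.252, -0.001, 0, -0.01, 0, 0.038, 0.002, -0.308, -0.001, 0, -0.013, 0, 0.036, 0.002, -0.363, -0.001, 0, -0.015, 0, 0.034, 0.002, -0.419, -0.001, 0, -0.017, 0, 0.032, 0.002, -0.463, -0.002])

```text
t: 8.2
tool_pos: [0.5544, 0.1478, 0.1298]
orientation: [1.859, 2.094, -0.398]
force: [0.1, 0.2, -2.0]
opening: 0.0641
```

Run:
```python
from pour import *
from plant import *
s=read_state();R0=R.from_rotvec(s["orientation"]).as_matrix();print(s["t"],(s["tool_pos"]-.019*R0[:,2]).round(4),R0[2].round(3),s["force"])
w=rows(s,[103,106,109,112,115,115,115],[.554,.13,.20],[.554,.1556,.147],0,85);plan(s,w,0)
c=read_camera("side");im=c["frame"][:,:,::-1];cv2.imwrite("pics/s5.png",cv2.resize(im[130:290,200:400],None,fx=4,fy=3.75,interpolation=cv2.INTER_CUBIC))
```

```text
8.2 [0.5535 0.1555 0.1471] [-0.409 -0.001 -0.913] [ 0.10382513  0.21764122 -1.99343611]
[0,-0.002,0.001,0,-0.001,-0.043,0,
0,-0.004,0.001,0,-0.001,-0.076,0,
0,-0.006,0.001,0,-0.001,-0.11,0,
0,-0.008,0.001,-0.001,-0.001,-0.143,0,
0,-0.01,0.001,-0.001,-0.001,-0.176,0,
0,-0.01,0.001,-0.001,-0.001,-0.176,0,
0,-0.01,0.001,-0.001,-0.001,-0.176,0]
```

View pics/s5.png

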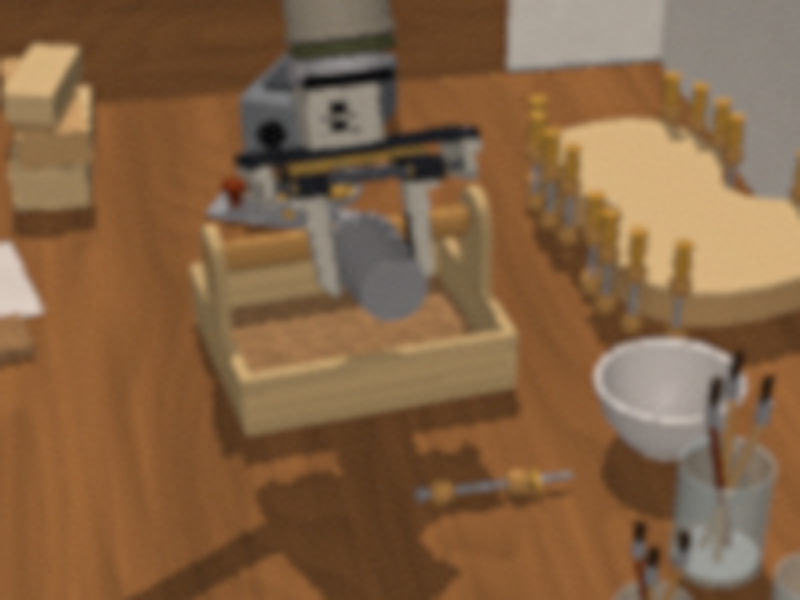

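Request:
jog_arm(motion=[0, -0.002, 0.001, 0, -0.001, -0.043, 0, 0, -0.004, 0.001, 0, -0.001, -0.076, 0, 0, -0.006, 0.001, 0, -0.001, -0.11, 0, 0, -0.008, 0.001, -0.001, -0.001, -0.143, 0, 0, -0.01, 0.001, -0.001, -0.001, -0.176, 0, 0, -0.01, 0.001, -0.001, -0.001, -0.176, 0, 0, -0.01, 0.001, -0.001, -0.001, -0.176, 0, 0, -0.01, 0.001, -0.001, -0.001, -0.176, 0])

```text
t: 9.05
tool_pos: [0.5548, 0.1436, 0.1316]
orientation: [1.693, 1.908, -0.618]
force: [-0.5, 0.9, -1.0]
opening: 0.0638
```

Run:
```python
from pour import *
from plant import *
s=read_state();R0=R.from_rotvec(s["orientation"]).as_matrix();print(s["t"],(s["tool_pos"]-.019*R0[:,2]).round(4),R0[2].round(3),s["force"])
w=rows(s,[118,121,124,127,127,127],[.554,.13,.20],[.554,.1556,.147],0,85);plan(s,w,0)
c=read_camera("side");im=c["frame"][:,:,::-1];cv2.imwrite("pics/s6.png",cv2.resize(im[130:290,200:400],None,fx=4,fy=3.75,interpolation=cv2.INTER_CUBIC))
c=read_camera("top");im=c["frame"][:,:,::-1];cv2.imwrite("pics/t6.png",cv2.resize(im[200:350,150:350],None,fx=4,fy=4,interpolation=cv2.INTER_CUBIC))
```

```text
9.05 [0.5534 0.1557 0.1461] [-0.643 -0.001 -0.766] [-0.50692633  0.91726298 -1.01918307]
[0,-0.003,0.001,-0.001,0,-0.033,0.001,
0,-0.005,0.001,-0.001,0,-0.066,0.001,
0,-0.007,0.001,-0.002,0,-0.1,0.001,
0,-0.009,0.001,-0.002,0,-0.133,0.001,
0,-0.009,0.001,-0.002,0,-0.133,0.001,
0,-0.009,0.001,-0.002,0,-0.133,0.001]
```

View pics/s6.png

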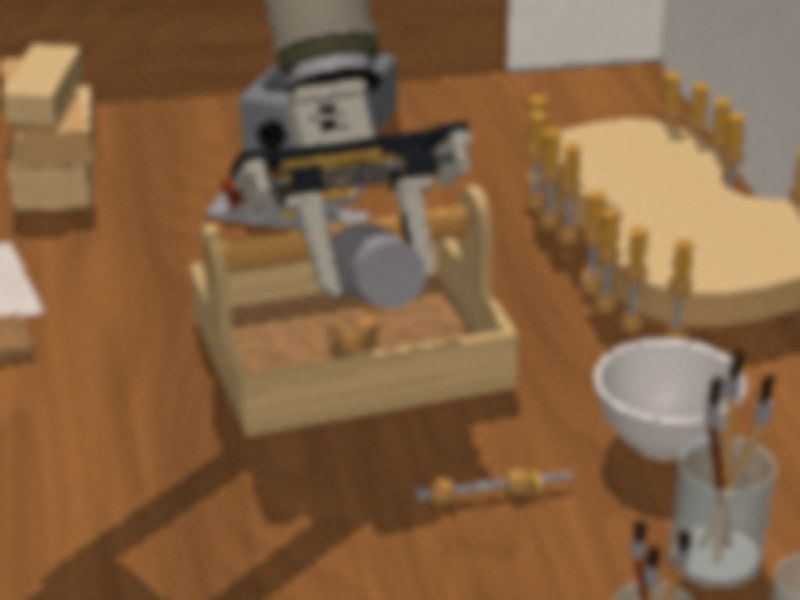

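View pics/t6.png

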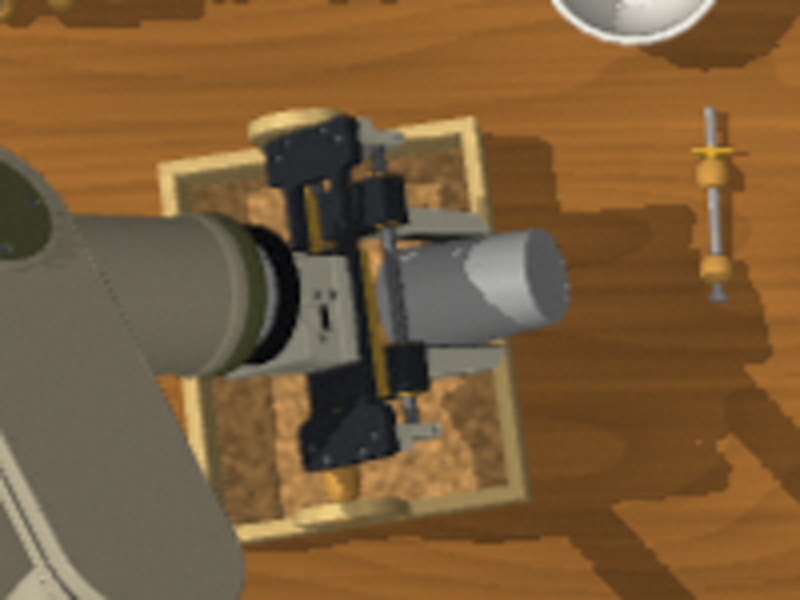

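Run:
```python
from pour import *
from plant import *
s=read_state()
w=rows(s,[116,118,120,123,125,125,125,125],[.554,.154,.147],[.554,.154,.158],115,125);plan(s,w,0)
```

```text
[0,-0.006,0.001,0,0,-0.01,0.001,
0,-0.01,0.001,-0.004,0,-0.033,0,
0,-0.014,0.001,-0.007,0,-0.055,0,
0,-0.02,0.001,-0.012,0,-0.088,0,
0,-0.024,0.001,-0.016,0,-0.11,0,
0,-0.024,0.001,-0.016,0,-0.11,0,
0,-0.024,0.001,-0.016,0,-0.11,0,
0,-0.024,0.001,-0.016,0,-0.11,0]
```

Request:
jog_arm(motion=[0, -0.006, 0.001, 0, 0, -0.01, 0.001, 0, -0.01, 0.001, -0.004, 0, -0.033, 0, 0, -0.014, 0.001, -0.007, 0, -0.055, 0, 0, -0.02, 0.001, -0.012, 0, -0.088, 0, 0, -0.024, 0.001, -0.016, 0, -0.11, 0, 0, -0.024, 0.001, -0.016, 0, -0.11, 0, 0, -0.024, 0.001, -0.016, 0, -0.11, 0, 0, -0.024, 0.001, -0.016, 0, -0.11, 0])

```text
t: 9.95
tool_pos: [0.556, 0.1398, 0.1458]
orientation: [1.585, 1.786, -0.738]
force: [-0.6, 0.4, -1.6]
opening: 0.0636
```

Run:
```python
from pour import *
from plant import *
s=read_state();R0=R.from_rotvec(s["orientation"]).as_matrix();print(s["t"],(s["tool_pos"]-.019*R0[:,2]).round(4),R0[2].round(3),s["force"])
c=read_camera("side");im=c["frame"][:,:,::-1];cv2.imwrite("pics/s7.png",cv2.resize(im[160:270,240:350],None,fx=5.4,fy=5.4,interpolation=cv2.INTER_CUBIC))
c=read_camera("wrist");cv2.imwrite("pics/w7.png",c["frame"][:,:,::-1])
```

```text
9.95 [0.5543 0.1542 0.158 ] [-0.765 -0.    -0.644] [-0.60887563  0.36714464 -1.63714839]
```

View pics/s7.png

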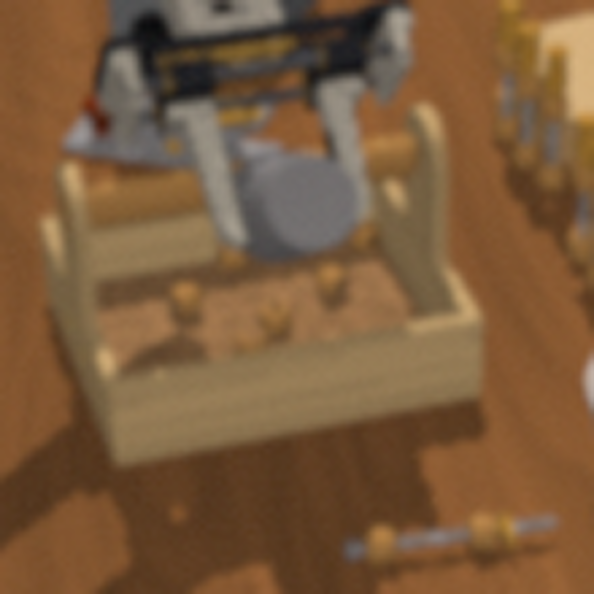

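View pics/w7.png

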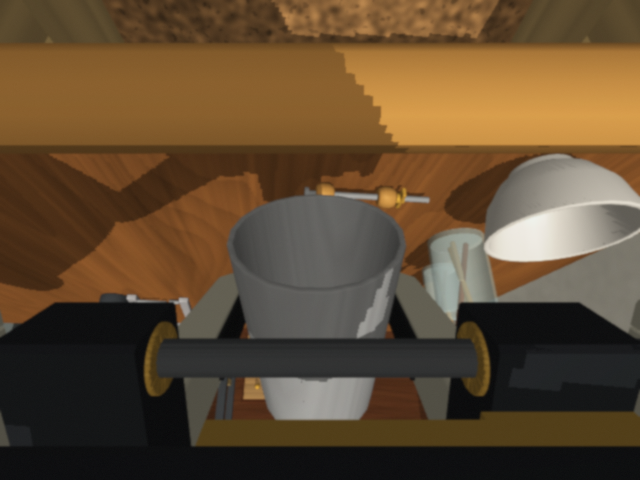

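Run:
```python
from pour import *
from plant import *
s=read_state()
w=rows(s,[122,116,109,101,93,85,77,70],[.556,.12,.21],[.554,.154,.158],75,125);plan(s,w,0)
```

```text
[0,-0.005,-0.001,-0.001,0,0.033,0,
0,-0.016,-0.001,-0.003,0,0.099,0,
0,-0.029,-0.002,-0.006,0,0.177,0,
0,-0.043,-0.003,-0.01,0,0.266,0,
0,-0.059,-0.003,-0.015,0,0.355,0,
0,-0.074,-0.004,-0.02,0,0.444,0,
0,-0.09,-0.005,-0.026,0,0.533,0,
0,-0.092,-0.005,-0.031,0,0.61,0]
```

Request:
jog_arm(motion=[0, -0.005, -0.001, -0.001, 0, 0.033, 0, 0, -0.016, -0.001, -0.003, 0, 0.1, 0, 0, -0.03, -0.002, -0.006, 0, 0.177, 0, 0, -0.043, -0.003, -0.01, 0, 0.266, 0, 0, -0.06, -0.003, -0.015, 0, 0.355, 0, 0, -0.074, -0.004, -0.02, 0, 0.444, 0, 0, -0.09, -0.005, -0.026, 0, 0.533, 0, 0, -0.092, -0.005, -0.031, 0, 0.61, 0])

```text
t: 10.85
tool_pos: [0.5572, 0.1208, 0.1946]
orientation: [-2.043, -2.3, -0.101]
force: [-1.2, -0.1, -2.5]
opening: 0.0636
```

Run:
```python
from pour import *
from plant import *
s=read_state()
w=rows(s,[63,55,47,39,31,23,15,8],[.556,.05,.21],[.556,.12,.21],0,70);plan(s,w,0)
c=read_camera("top");im=c["frame"][:,:,::-1];cv2.imwrite("pics/t8.png",cv2.resize(im[200:350,150:350],None,fx=4,fy=4,interpolation=cv2.INTER_CUBIC))
```

```text
[0,-0.008,-0.004,0.006,0.004,0.075,0,
0,-0.018,-0.006,0.003,0.004,0.164,0,
0,-0.029,-0.008,0,0.004,0.253,0.001,
0,-0.04,-0.01,-0.004,0.004,0.342,0.001,
0,-0.052,-0.012,-0.008,0.004,0.431,0.001,
0,-0.064,-0.014,-0.013,0.004,0.52,0.002,
0,-0.076,-0.015,-0.019,0.004,0.609,0.002,
0,-0.088,-0.017,-0.024,0.004,0.686,0.002]
```

View pics/t8.png

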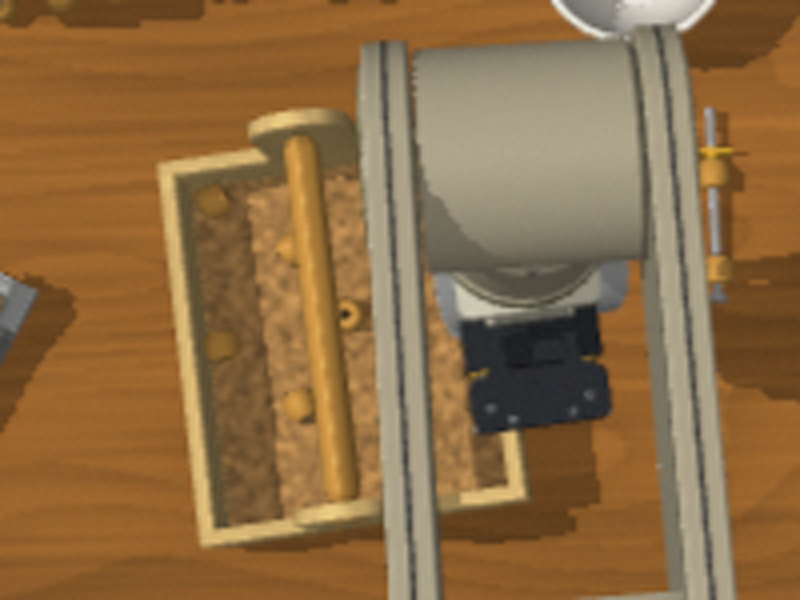

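Request:
jog_arm(motion=[0, -0.008, -0.004, 0.006, 0.004, 0.075, 0, 0, -0.018, -0.006, 0.003, 0.004, 0.164, 0, 0, -0.03, -0.008, 0, 0.004, 0.253, 0.001, 0, -0.04, -0.01, -0.004, 0.004, 0.342, 0.001, 0, -0.052, -0.012, -0.008, 0.004, 0.43, 0.001, 0, -0.064, -0.014, -0.013, 0.004, 0.52, 0.002, 0, -0.076, -0.015, -0.019, 0.004, 0.609, 0.002, 0, -0.088, -0.017, -0.024, 0.004, 0.686, 0.002])

```text
t: 11.7
tool_pos: [0.5539, 0.0719, 0.2014]
orientation: [-1.39, -1.559, -0.926]
force: [0.1, 0.2, -1.5]
opening: 0.0638
```

Run:
```python
from pour import *
from plant import *
s=read_state();R0=R.from_rotvec(s["orientation"]).as_matrix();print(s["t"],(s["tool_pos"]-.019*R0[:,2]).round(4),R0[2].round(3),s["force"])
Rw=Rt(75,15);p=np.array([.50,-.10,.16])+.019*Rw[:,2]
w=lin(s,p,Rw,8);plan(s,w,0);print(ik(p,Rw,s["q"]))
c=read_camera("top");im=c["frame"][:,:,::-1];cv2.imwrite("pics/t9.png",cv2.resize(im[200:350,150:350],None,fx=4,fy=4,interpolation=cv2.INTER_CUBIC))
```

```text
11.7 [0.5559 0.0545 0.2086] [ 0.924 -0.002 -0.383] [ 0.13550258  0.20337779 -1.50035243]
dist 0.168 rot 22.9
[0,-0.009,-0.006,-0.01,-0.01,0.004,0.003,
0,-0.031,-0.021,-0.037,-0.036,0.013,0.012,
0,-0.063,-0.042,-0.075,-0.072,0.026,0.024,
0,-0.099,-0.067,-0.118,-0.114,0.041,0.038,
0,-0.136,-0.091,-0.162,-0.156,0.057,0.052,
0,-0.168,-0.112,-0.2,-0.193,0.07,0.064,
0,-0.19,-0.127,-0.227,-0.218,0.079,0.073,
0,-0.199,-0.133,-0.237,-0.228,0.083,0.076]
(array([-0.89964657,  0.54090921,  1.67440321,  0.95210038,  1.87998909,
       -0.83093675]), np.float64(2.355038386525621e-10))
```

View pics/t9.png

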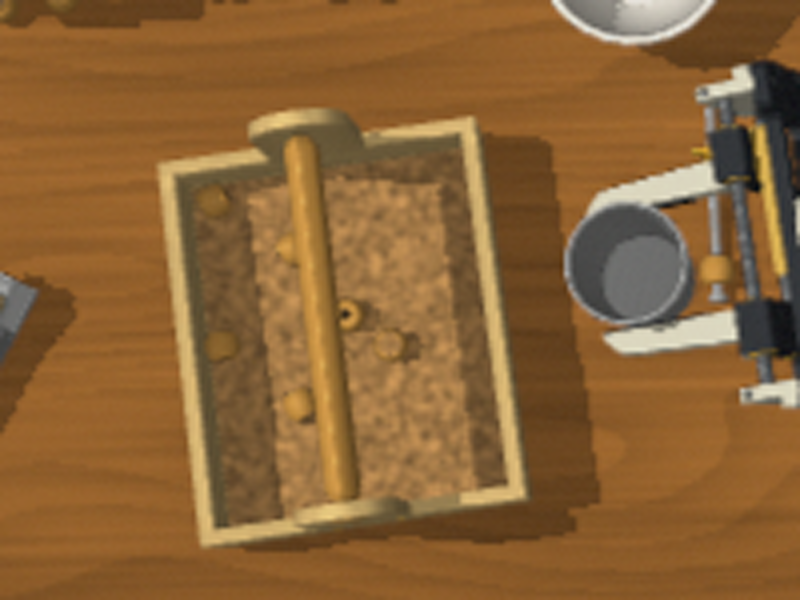

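Request:
jog_arm(motion=[0, -0.01, -0.006, -0.01, -0.01, 0.004, 0.003, 0, -0.03, -0.02, -0.037, -0.036, 0.013, 0.012, 0, -0.063, -0.042, -0.075, -0.072, 0.026, 0.024, 0, -0.1, -0.067, -0.118, -0.114, 0.04, 0.038, 0, -0.136, -0.09, -0.162, -0.156, 0.057, 0.052, 0, -0.168, -0.112, -0.2, -0.193, 0.07, 0.064, 0, -0.19, -0.127, -0.227, -0.218, 0.079, 0.073, 0, -0.199, -0.133, -0.237, -0.228, 0.083, 0.076])

```text
t: 12.55
tool_pos: [0.5014, -0.0836, 0.1497]
orientation: [-1.617, -1.224, -1.234]
force: [0.5, -0.1, -0.8]
opening: 0.064
```

Run:
```python
from pour import *
from plant import *
s=read_state();R0=R.from_rotvec(s["orientation"]).as_matrix();print(s["t"],(s["tool_pos"]-.019*R0[:,2]).round(4),R0[2].round(3),s["force"])
Rw=Rt(75,15.0);p=np.array([.50,-.10,.0575])+.019*Rw[:,2]
w=lin(s,p,Rw,7);plan(s,w+[w[-1]],0)
c=read_camera("side");im=c["frame"][:,:,::-1];cv2.imwrite("pics/s10.png",im)
```

```text
12.55 [ 0.4967 -0.1014  0.1546] [ 0.967 -0.012 -0.255] [ 0.502949   -0.14524147 -0.8036906 ]
dist 0.097 rot 0.7
[0,-0.01,0,0.003,0,0,0,
0,-0.037,0.002,0.011,0,-0.001,-0.002,
0,-0.073,0.003,0.021,0,-0.001,-0.003,
0,-0.113,0.005,0.033,0,-0.002,-0.005,
0,-0.15,0.006,0.043,0,-0.002,-0.006,
0,-0.176,0.008,0.051,0.001,-0.002,-0.007,
0,-0.187,0.008,0.054,0.001,-0.003,-0.008,
0,-0.187,0.008,0.054,0.001,-0.003,-0.008]
```

View pics/s10.png

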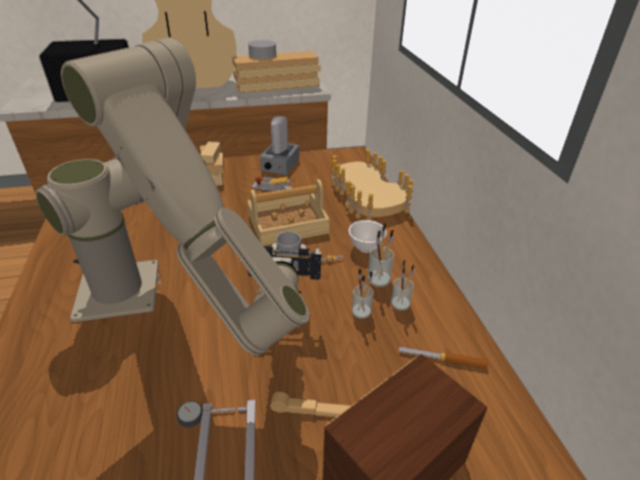

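Request:
jog_arm(motion=[0, -0.01, 0, 0.003, 0, 0, 0, 0, -0.037, 0.002, 0.011, 0, -0.001, -0.002, 0, -0.073, 0.003, 0.021, 0, -0.001, -0.003, 0, -0.113, 0.005, 0.033, 0, -0.002, -0.005, 0, -0.15, 0.006, 0.043, 0, -0.002, -0.006, 0, -0.176, 0.008, 0.051, 0.001, -0.002, -0.007, 0, -0.187, 0.008, 0.054, 0.001, -0.003, -0.008, 0, -0.187, 0.008, 0.054, 0.001, -0.003, -0.008])

```text
t: 13.4
tool_pos: [0.5047, -0.0807, 0.0515]
orientation: [-1.612, -1.239, -1.237]
force: [-0.3, -0.3, -1.6]
opening: 0.0635
```

Run:
```python
from pour import *
from plant import *
s=read_state();R0=R.from_rotvec(s["orientation"]).as_matrix();print(s["t"],(s["tool_pos"]-.019*R0[:,2]).round(4),R0.round(3),s["force"])
Rw=Rt(75,15.0);p=np.array([.50,-.10,.0557])+.019*Rw[:,2]
w=lin(s,p,Rw,2);plan(s,w+[w[-1]],0)
```

```text
13.4 [ 0.5    -0.0985  0.0564] [[ 0.067  0.967  0.247]
 [ 0.249 -0.256  0.934]
 [ 0.966 -0.001 -0.258]] [-0.27705605 -0.34887279 -1.58918621]
dist 0.002 rot 0.2
[0,-0.001,0,-0.001,-0.001,0,0,
0,-0.002,0.001,-0.002,-0.002,-0.001,0,
0,-0.002,0.001,-0.002,-0.002,-0.001,0]
```

Request:
jog_arm(motion=[0, -0.0015, 0, 0.0004, 0, 0, 0, 0, -0.0015, 0, 0.0004, 0, 0, 0, 0.8, -0.0015, 0, 0.0004, 0, 0, 0, 1, -0.0015, 0, 0.0004, 0, 0, 0, 1, -0.0015, 0, 0.0004, 0, 0, 0, 1, -0.0015, 0, 0.0004, 0, 0, 0])

```text
t: 14.0
tool_pos: [0.5048, -0.0809, 0.0508]
orientation: [-1.612, -1.239, -1.237]
force: [0.6, 0.1, -0.8]
opening: 0.0902
```

Run:
```python
from pour import *
from plant import *
s=read_state();R0=R.from_rotvec(s["orientation"]).as_matrix();print(s["t"],s["opening"],s["force"])
c=read_camera("wrist");cv2.imwrite("pics/w11.png",c["frame"][:,:,::-1])
s=read_state();w=lin(s,s["tool_pos"]-.12*R0[:,2],R0,6);plan(s,w,1)
```

```text
14.0 0.09019807203830951 [ 0.62855948  0.0540754  -0.75874348]
dist 0.12 rot 0.0
[1,0,0,-0.018,0,0,0,
1,0,0,-0.062,0,0,0,
1,0,0,-0.12,0,0,0,
1,0,0,-0.178,0,0,0,
1,0,0,-0.222,0,0,0,
1,0,0,-0.24,0,0,0]
```

View pics/w11.png

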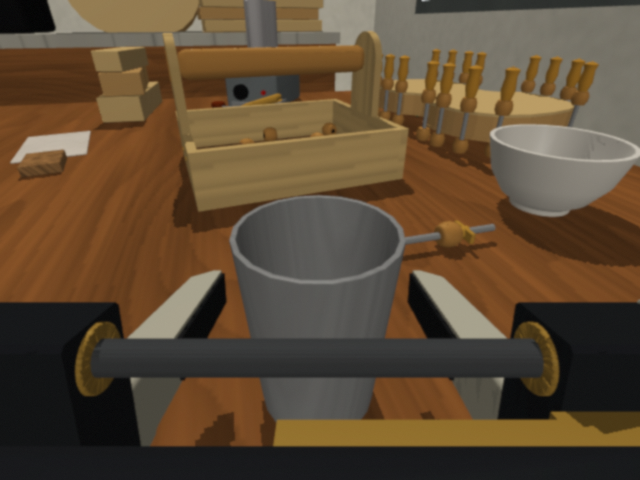

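Request:
jog_arm(motion=[1, 0, 0, -0.018, 0, 0, 0, 1, 0, 0, -0.06, 0, 0, 0, 1, 0, 0, -0.12, 0, 0, 0, 1, 0, 0, -0.18, 0, 0, 0, 1, 0, 0, -0.22, 0, 0, 0, 1, 0, 0, -0.24, 0, 0, 0])

```text
t: 14.65
tool_pos: [0.4747, -0.1966, 0.0828]
orientation: [-1.615, -1.241, -1.239]
force: [0.6, -0.1, 0.4]
opening: 0.0929
```

Run:
```python
from pour import *
from plant import *
s=read_state();print(s["t"],s["tool_pos"],s["force"])
Rw=Rt(85,45);p=np.array([.46,-.15,.33])
w=lin(s,p,Rw,8);plan(s,w,1);print(ik(p,Rw,s["q"]))
```

```text
14.65 [ 0.47466668 -0.1965696   0.08275466] [ 0.55690022 -0.11577798  0.41229583]
dist 0.252 rot 31.5
[1,0.021,-0.002,-0.002,0.004,-0.014,-0.002,
1,0.078,-0.008,-0.008,0.015,-0.052,-0.009,
1,0.158,-0.016,-0.016,0.031,-0.105,-0.018,
1,0.249,-0.026,-0.025,0.049,-0.166,-0.028,
1,0.341,-0.035,-0.034,0.067,-0.227,-0.038,
1,0.421,-0.044,-0.041,0.082,-0.28,-0.047,
1,0.478,-0.05,-0.047,0.093,-0.317,-0.053,
1,0.499,-0.052,-0.049,0.098,-0.332,-0.056]
(array([-0.84594846,  0.1383029 ,  1.47811364,  0.61365747,  2.04172242,
       -0.62057578]), np.float64(8.370178133406148e-15))
```

Request:
jog_arm(motion=[1, 0.02, -0.002, -0.002, 0.004, -0.014, -0.002, 1, 0.078, -0.008, -0.008, 0.015, -0.052, -0.01, 1, 0.158, -0.016, -0.016, 0.03, -0.105, -0.018, 1, 0.249, -0.026, -0.025, 0.05, -0.166, -0.028, 1, 0.341, -0.035, -0.034, 0.067, -0.227, -0.038, 1, 0.421, -0.044, -0.041, 0.082, -0.28, -0.047, 1, 0.478, -0.05, -0.047, 0.093, -0.317, -0.053, 1, 0.499, -0.052, -0.049, 0.098, -0.332, -0.056])

```text
t: 15.45
tool_pos: [0.4607, -0.1501, 0.335]
orientation: [-1.849, -1.704, -0.763]
force: [0.3, -0.1, 0.2]
opening: 0.093
```

Run:
```python
from pour import *
from plant import *
s=read_state();print(s["t"],s["tool_pos"],s["force"])
Rw=Rt(96.8,90);p=np.array([.544,.24,.27])
w=lin(s,p,Rw,16);plan(s,w[:8],1);print(ik(p,Rw,s["q"]))
c=read_camera("top");cv2.imwrite("pics/t12.png",c["frame"][:,:,::-1]);pickle.dump(c,open("t12.pkl","wb"))
```

```text
15.45 [ 0.46067131 -0.15013339  0.33500535] [ 0.33202791 -0.06992882  0.16856097]
dist 0.404 rot 45.9
[1,0.005,0.001,0.007,0.001,-0.006,-0.001,
1,0.02,0.004,0.028,0.002,-0.021,-0.005,
1,0.044,0.009,0.06,0.005,-0.045,-0.011,
1,0.074,0.016,0.101,0.008,-0.077,-0.019,
1,0.11,0.023,0.15,0.013,-0.114,-0.028,
1,0.15,0.031,0.205,0.017,-0.156,-0.038,
1,0.192,0.04,0.264,0.022,-0.2,-0.049,
1,0.236,0.05,0.324,0.027,-0.246,-0.061]
(array([3.29275703e-01, 1.00015870e-01, 1.42804000e+00, 1.25230435e-16,
       1.61353678e+00, 2.10593314e-01]), np.float64(5.25374503949376e-16))
```

View pics/t12.png

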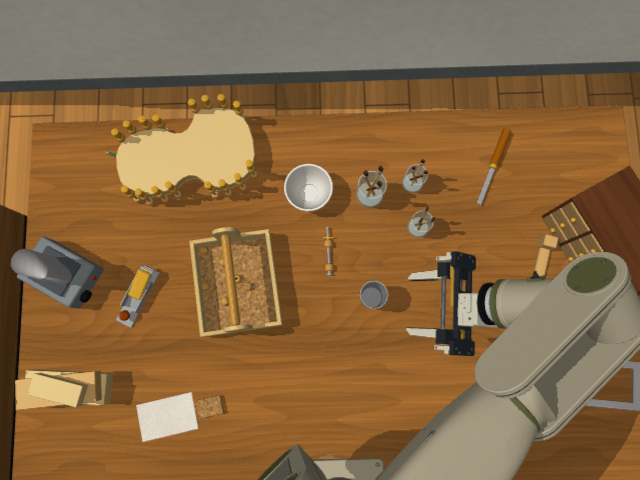

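Request:
jog_arm(motion=[1, 0.02, 0.004, 0.028, 0.002, -0.02, -0.005, 1, 0.06, 0.013, 0.08, 0.007, -0.062, -0.015, 1, 0.11, 0.023, 0.15, 0.013, -0.114, -0.028, 1, 0.16, 0.033, 0.22, 0.018, -0.166, -0.041, 1, 0.21, 0.044, 0.288, 0.024, -0.22, -0.054, 1, 0.26, 0.055, 0.357, 0.03, -0.27, -0.067, 1, 0.31, 0.065, 0.425, 0.035, -0.322, -0.08, 1, 0.34, 0.072, 0.467, 0.039, -0.354, -0.088])

```text
t: 16.3
tool_pos: [0.5201, 0.1333, 0.2851]
orientation: [-2.036, -2.182, -0.237]
force: [1.3, 0.2, 0.6]
opening: 0.0926
```

Run:
```python
from pour import *
from plant import *
s=read_state();print(s["t"],s["tool_pos"],s["force"])
Rw=Rt(96.8,90);p=np.array([.544,.24,.25])
w=lin(s,p,Rw,7);plan(s,w+[w[-1]],1)
```

```text
16.3 [0.5200667  0.13332171 0.28513135] [1.26086913 0.22360983 0.63216479]
dist 0.115 rot 12.7
[1,0.01,0.003,0.006,0.001,-0.008,-0.002,
1,0.038,0.012,0.023,0.003,-0.027,-0.006,
1,0.075,0.024,0.045,0.005,-0.054,-0.012,
1,0.115,0.037,0.069,0.008,-0.083,-0.019,
1,0.152,0.049,0.092,0.01,-0.11,-0.025,
1,0.179,0.058,0.108,0.012,-0.13,-0.03,
1,0.19,0.061,0.114,0.013,-0.137,-0.031,
1,0.19,0.061,0.114,0.013,-0.137,-0.031]
```

Request:
jog_arm(motion=[1, 0.02, 0.006, 0.012, 0.002, -0.015, -0.004, 1, 0.05, 0.016, 0.03, 0.004, -0.036, -0.008, 1, 0.085, 0.027, 0.051, 0.006, -0.06, -0.014, 1, 0.12, 0.038, 0.072, 0.008, -0.087, -0.02, 1, 0.152, 0.049, 0.092, 0.01, -0.11, -0.025, 1, 0.179, 0.058, 0.108, 0.012, -0.13, -0.03, 1, 0.19, 0.061, 0.114, 0.013, -0.137, -0.031, 1, 0.19, 0.061, 0.114, 0.013, -0.137, -0.031])

```text
t: 17.1
tool_pos: [0.543, 0.2402, 0.2473]
orientation: [-2.083, -2.347, 0.007]
force: [-0.2, 0.5, -0.6]
opening: 0.093
```

Run:
```python
from pour import *
from plant import *
s=read_state();print(s["t"],s["tool_pos"],s["force"],R.from_rotvec(s["orientation"]).as_matrix().round(3))
c=read_camera("wrist");cv2.imwrite("pics/w13.png",c["frame"][:,:,::-1])
W=wristW(s,c);th=np.radians(6.8)
for x in(-.09,0,.09):
  for y in(-.01,.01):
    print(x,y,proj(c,[.544+x*np.cos(th)-y*np.sin(th),.24+x*np.sin(th)+y*np.cos(th),.13],W).round(1))
```

```text
17.1 [0.54299798 0.24024166 0.24733654] [-0.19172783  0.4527777  -0.57172746] [[-0.119  0.993 -0.005]
 [ 0.993  0.119 -0.001]
 [-0.    -0.005 -1.   ]]
-0.09 -0.01 [207.4 241.9]
-0.09 0.01 [205.4 218.1]
0 -0.01 [317.4 242.1]
0 0.01 [317.4 218.2]
0.09 -0.01 [427.8 242.3]
0.09 0.01 [429.8 218.3]
```

View pics/w13.png

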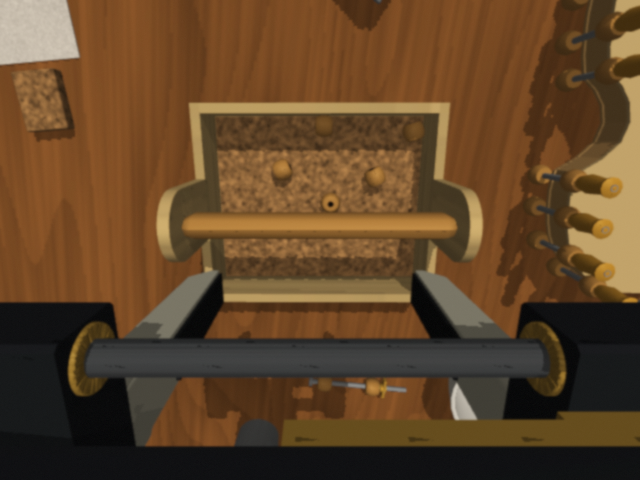

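Run:
```python
from pour import *
from plant import *
s=read_state()
Rw=Rt(186.8,90);p=np.array([.5435,.2435,.22])
w=lin(s,p,Rw,14);plan(s,w[6:],1);print(ik(p,Rw,s["q"]))
```

```text
dist 0.029 rot 90.0
[1,0.004,0.001,0.028,-0.001,-0.001,-0.5,
1,0.005,0.001,0.034,-0.001,-0.001,-0.607,
1,0.005,0.001,0.04,-0.001,-0.001,-0.709,
1,0.006,0.001,0.045,-0.001,-0.001,-0.802,
1,0.007,0.001,0.05,-0.002,-0.002,-0.882,
1,0.007,0.001,0.054,-0.002,-0.002,-0.945,
1,0.008,0.001,0.056,-0.002,-0.002,-0.986,
1,0.008,0.001,0.057,-0.002,-0.002,-1]
(array([ 3.35131523e-01,  1.17852376e-01,  1.49930831e+00,  2.93541122e-13,
        1.52443197e+00, -1.35434719e+00]), np.float64(3.4762662828826374e-12))
```

Request:
jog_arm(motion=[1, 0.001, 0, 0.005, 0, 0, -0.08, 1, 0.002, 0, 0.01, 0, 0, -0.17, 1, 0.003, 0, 0.015, 0, 0, -0.26, 1, 0.003, 0, 0.02, 0, 0, -0.35, 1, 0.003, 0, 0.025, 0, 0, -0.44, 1, 0.004, 0.001, 0.03, -0.001, -0.001, -0.53, 1, 0.005, 0.001, 0.034, -0.001, -0.001, -0.61, 1, 0.005, 0.001, 0.04, -0.001, -0.001, -0.69])

```text
t: 17.95
tool_pos: [0.5438, 0.2406, 0.2285]
orientation: [-0.571, -3.088, 0.001]
force: [-0.7, 0.5, -0.4]
opening: 0.0931
```

Run:
```python
from pour import *
from plant import *
s=read_state();print(s["tool_pos"])
Rw=Rt(186.8,90);p=np.array([.5435,.2435,.22])
w=lin(s,p,Rw,5);plan(s,w+[w[-1]],1)
```

```text
[0.54384647 0.24055282 0.22846822]
dist 0.009 rot 27.7
[1,0,0.001,0.002,0,0,-0.032,
1,0.001,0.002,0.006,0,0,-0.109,
1,0.002,0.003,0.011,0,-0.001,-0.2,
1,0.002,0.005,0.015,0,-0.001,-0.276,
1,0.003,0.005,0.017,0,-0.001,-0.308,
1,0.003,0.005,0.017,0,-0.001,-0.308]
```

Request:
jog_arm(motion=[1, 0, 0.001, 0.002, 0, 0, -0.05, 1, 0.001, 0.002, 0.006, 0, 0, -0.12, 1, 0.002, 0.003, 0.011, 0, -0.001, -0.2, 1, 0.002, 0.005, 0.015, 0, -0.001, -0.276, 1, 0.003, 0.005, 0.017, 0, -0.001, -0.308, 1, 0.003, 0.005, 0.017, 0, -0.001, -0.308])

```text
t: 18.55
tool_pos: [0.5434, 0.2419, 0.2199]
orientation: [0.184, -3.136, 0.0]
force: [-0.6, 0.6, 0.2]
opening: 0.093
```

Run:
```python
from pour import *
from plant import *
s=read_state();print(s["t"],s["tool_pos"],s["force"],R.from_rotvec(s["orientation"]).as_matrix().round(3))
c=read_camera("wrist");cv2.imwrite("pics/w14.png",c["frame"][:,:,::-1])
W=wristW(s,c);th=np.radians(6.8)
for x in(-.09,-.05,0):
  for y in(-.01,.01):
    print(x,y,proj(c,[.5435+x*np.cos(th)-y*np.sin(th),.2435+x*np.sin(th)+y*np.cos(th),.125],W).round(1))
c=read_camera("side");im=c["frame"][:,:,::-1];cv2.imwrite("pics/s14.png",cv2.resize(im[130:290,200:400],None,fx=4,fy=3.75,interpolation=cv2.INTER_CUBIC))
```

```text
18.55 [0.54343952 0.24189689 0.21985295] [-0.59617851  0.57209342  0.15557681] [[-0.993 -0.117 -0.   ]
 [-0.117  0.993 -0.   ]
 [ 0.    -0.    -1.   ]]
-0.09 -0.01 [301.9 107.5]
-0.09 0.01 [331.1 107.4]
-0.05 -0.01 [302.6 166.8]
-0.05 0.01 [330.7 166.8]
0 -0.01 [303.4 234.6]
0 0.01 [330.1 234.5]
```

View pics/w14.png

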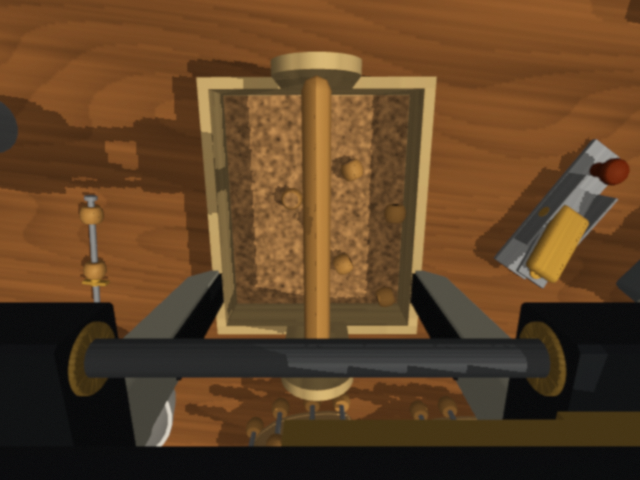

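View pics/s14.png

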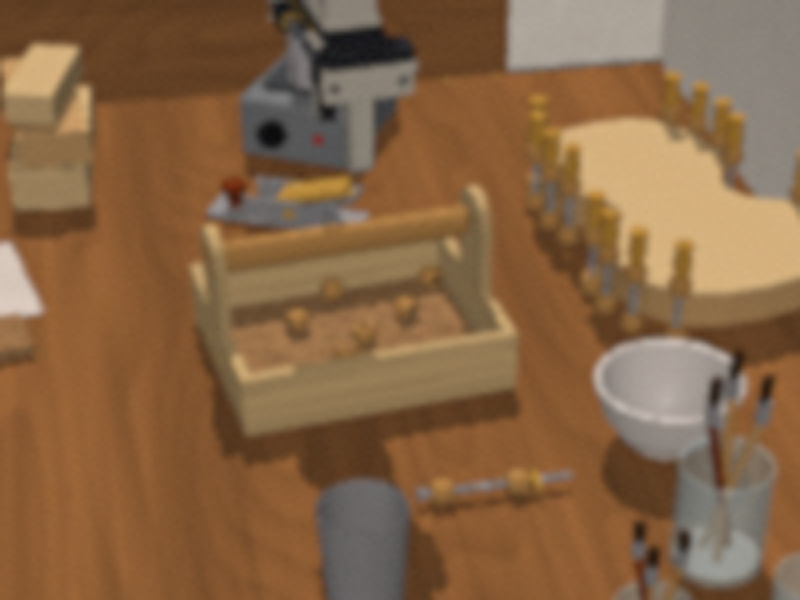

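Run:
```python
from pour import *
from plant import *
s=read_state()
Rw=Rt(186.8,90);p=np.array([.5437,.2435,.105])
w=lin(s,p,Rw,7);plan(s,w+[w[-1]],1)
```

```text
dist 0.115 rot 0.2
[1,0,0,0.013,0,0,0,
1,0,0,0.046,0,0,0,
1,0,0.001,0.091,0,0,-0.001,
1,0,0.001,0.14,0,0,-0.001,
1,0,0.002,0.185,0,0,-0.002,
1,-0.001,0.002,0.217,0,0,-0.002,
1,-0.001,0.002,0.23,0,0,-0.002,
1,-0.001,0.002,0.23,0,0,-0.002]
```

Request:
jog_arm(motion=[1, 0, 0, 0.013, 0, 0, 0, 1, 0, 0, 0.046, 0, 0, 0, 1, 0, 0.001, 0.09, 0, 0, -0.001, 1, 0, 0.001, 0.14, 0, 0, -0.001, 1, 0, 0.002, 0.185, 0, 0, -0.002, 1, 0, 0.002, 0.217, 0, 0, -0.002, 1, 0, 0.002, 0.23, 0, 0, -0.002, 1, 0, 0.002, 0.23, 0, 0, -0.002])

```text
t: 19.45
tool_pos: [0.5426, 0.243, 0.1037]
orientation: [0.185, -3.134, 0.001]
force: [0.4, -0.4, 0.2]
opening: 0.0927
```

Request:
jog_arm(motion=[0.3, 0, 0, 0, 0, 0, 0, 0.3, 0, 0, 0, 0, 0, 0, 0.3, 0, 0, 0, 0, 0, 0, 0.3, 0, 0, 0, 0, 0, 0, 0.3, 0, 0, 0, 0, 0, 0, 0.3, 0, 0, 0, 0, 0, 0, 0, 0, 0, 0, 0, 0, 0, 0, 0, 0, 0, 0, 0, 0], grip_force=20)

```text
t: 20.25
tool_pos: [0.5426, 0.243, 0.1037]
orientation: [0.185, -3.134, 0.001]
force: [-0.7, 0.7, 0.2]
opening: 0.0338
```

Request:
jog_arm(motion=[0, 0, 0, 0, 0, 0, 0, 0, 0, 0, 0, 0, 0, 0, 0, 0, 0, 0, 0, 0, 0, 0, 0, 0, 0, 0, 0, 0], grip_force=50)

```text
t: 20.65
tool_pos: [0.5426, 0.2427, 0.1036]
orientation: [0.185, -3.134, 0.002]
force: [-0.3, -2.0, 0.4]
opening: 0.0196
```

Run:
```python
from pour import *
from plant import *
s=read_state();print(s["t"],s["tool_pos"],s["force"],s["opening"],s["wrist_torque"])
c=read_camera("wrist");cv2.imwrite("pics/w15.png",c["frame"][:,:,::-1])
c=read_camera("side");im=c["frame"][:,:,::-1];cv2.imwrite("pics/s15.png",cv2.resize(im[130:290,200:400],None,fx=4,fy=3.75,interpolation=cv2.INTER_CUBIC))
```

```text
20.65 [0.54257856 0.24274808 0.10359644] [-0.25162439 -2.04114923  0.35861096] 0.019590093896507593 [-0.27083281 -0.05358169  0.02695836]
```

View pics/s15.png

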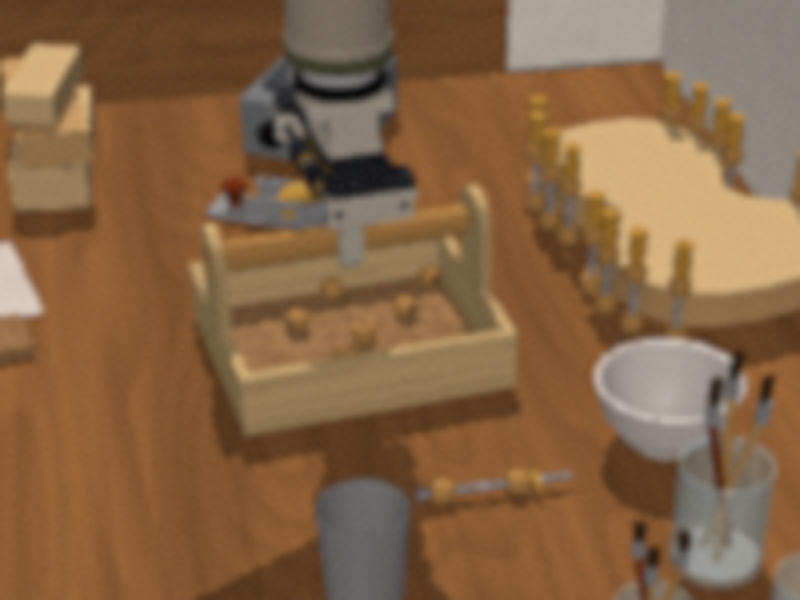

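Request:
jog_arm(motion=[0, 0, 0, -0.004, 0, 0, 0, 0, 0, 0, -0.014, 0, 0, 0, 0, 0, 0, -0.03, 0, 0, 0, 0, 0, 0, -0.05, 0, 0, 0, 0, 0, 0, -0.07, 0, 0, 0, 0, 0, 0, -0.09, 0, 0, 0, 0, 0, 0, -0.105, 0, 0, 0, 0, 0, 0, -0.115, 0, 0, 0], grip_force=50)

```text
t: 21.55
tool_pos: [0.5432, 0.243, 0.1625]
orientation: [0.185, -3.135, 0.001]
force: [-0.0, 0.2, -5.6]
opening: 0.0195
```

Run:
```python
from pour import *
from plant import *
s=read_state();print(s["t"],s["tool_pos"],s["force"],s["opening"],s["wrist_torque"])
c=read_camera("side");im=c["frame"][:,:,::-1];cv2.imwrite("pics/s16.png",cv2.resize(im[130:290,200:400],None,fx=4,fy=3.75,interpolation=cv2.INTER_CUBIC))
```

```text
21.55 [0.54316301 0.24301713 0.16247493] [-0.01211842  0.1514154  -5.59640122] 0.019493663092483328 [ 0.00465042  0.00224678 -0.01587793]
```

View pics/s16.png

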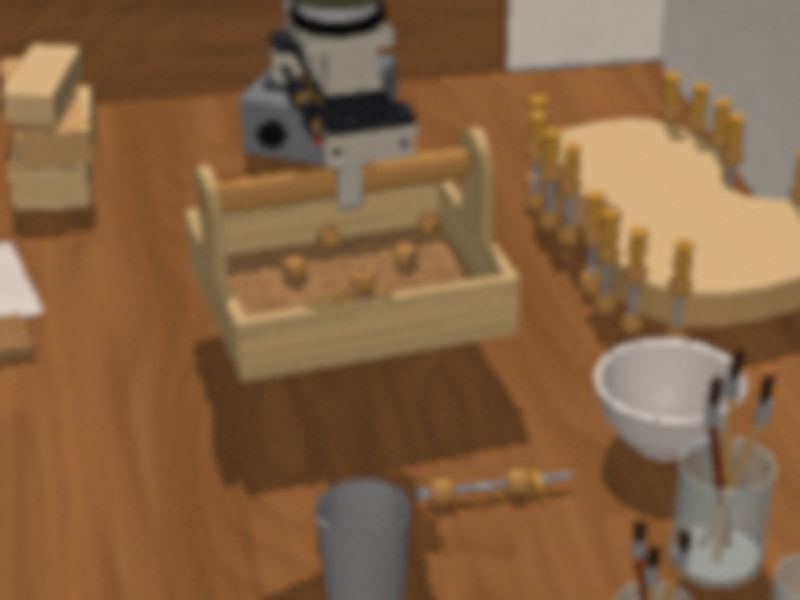

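Lifted 59 mm, level, with the spools undisturbed and no torque on the wrist. I'll go the remaining 61 mm.

Request:
jog_arm(motion=[0, 0, 0, -0.006, 0, 0, 0, 0, 0, 0, -0.02, 0, 0, 0, 0, 0, 0, -0.04, 0, 0, 0, 0, 0, 0, -0.065, 0, 0, 0, 0, 0, 0, -0.088, 0, 0, 0, 0, 0, 0, -0.107, 0, 0, 0, 0, 0, 0, -0.118, 0, 0, 0, 0, 0, 0, -0.122, 0, 0, 0])

```text
t: 22.4
tool_pos: [0.5438, 0.2433, 0.2252]
orientation: [-0.185, 3.135, -0.0]
force: [-0.3, 0.5, -5.7]
opening: 0.0197
```

Request:
jog_arm(motion=[0, 0, 0, 0, 0, 0, 0, 0, 0, 0, 0, 0, 0, 0, 0, 0, 0, 0, 0, 0, 0, 0, 0, 0, 0, 0, 0, 0, 0, 0, 0, 0, 0, 0, 0, 0, 0, 0, 0, 0, 0, 0])

```text
t: 23.0
tool_pos: [0.5438, 0.2432, 0.225]
orientation: [-0.185, 3.135, -0.0]
force: [-0.4, 0.1, -5.1]
opening: 0.0196
```

Run:
```python
from pour import *
from plant import *
s=read_state();print(s["t"],s["tool_pos"],s["force"],s["opening"],s["wrist_torque"],np.abs(s["dq"]).max())
c=read_camera("side");im=c["frame"][:,:,::-1];cv2.imwrite("pics/s17.png",cv2.resize(im[100:320,180:440],None,fx=3,fy=2.7,interpolation=cv2.INTER_CUBIC))
c=read_camera("wrist");cv2.imwrite("pics/w17.png",c["frame"][:,:,::-1])
```

```text
23.0 [0.54377842 0.24323775 0.22501015] [-0.4271233   0.05654559 -5.10441911] 0.01956045412615811 [ 0.04264437  0.01215876 -0.01268265] 0.002563604511349896
```

View pics/s17.png

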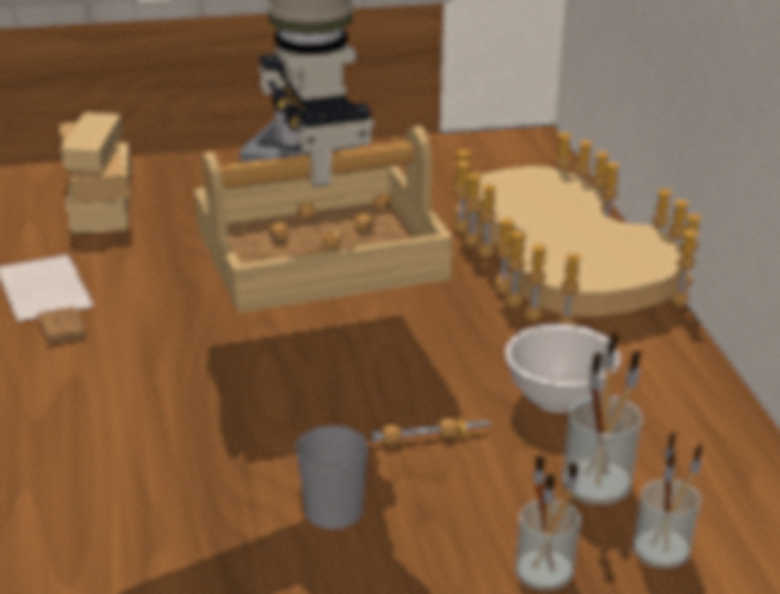

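View pics/w17.png

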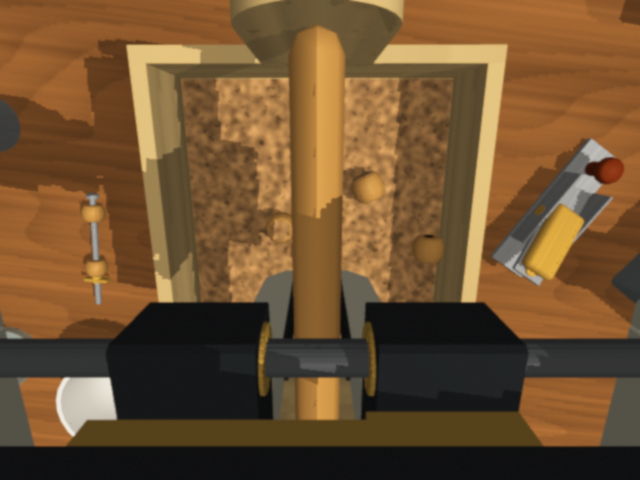

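```bash
python3 -c "
from plant import *
print(close_job());s=read_state();print(s['t'],s['tool_pos'],s['opening'])"
```

```text
the job is handed in; nothing more can be done
None
the job is handed in; nothing more can be done
```

I poured all six spools into the tote and stood the empty cup upright on the bench beside it. I then lifted the tote straight up by the middle of its handle and handed the job in at about 23 s, still holding it.

**Last checks before handing in:**
- **Lift:** the gripper rose 121 mm from where it took the handle, so the underside is about 12 cm above the bench.
- **Grip:** it holds the handle with the fingers 19.6 mm apart (the bar is 20 mm), carrying a load of 5.1–5.7 N.
- **Steadiness:** the arm is still, with almost no torque on the wrist, and the tote looks level in the picture.
- **Cup:** it is upright, let go and clear of the tote, standing at about (0.50, −0.10) m.
- **Bench:** I saw no sign that the clamp, bowl, jars or plane had moved. The neck was out of my last pictures, but the arm never went near it in the ones I took.

**What I could not confirm at the end:** I counted all six spools in the tote just before the lift. In the last pictures, the handle, fingers and front wall hide parts of the tray, so only five show at once. The visible ones had not shifted.

**Mended on the way:** I first came to the handle with the jaws turned 90° wrong. The wrist picture showed it before any contact, and I corrected it.

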